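# Change over the bench centres: wooden blanks out, gauge bars in

### The arm

A 6-joint arm with a two-finger parallel gripper is mounted at the origin on a cart in front of the work surface, level with it; the furniture and walls round the work are solid. World frame = base frame: x ahead of the robot, y to its left, z up, the work surface at z = 0. Lengths are in m, angles in rad, forces in N, time in s.
With the tool pointing down it reaches from about 0.3 to 0.85 m from the base axis. Payload 5.4 kg.
Tool frame: the origin (TCP) lies midway between the tips of the shut fingers; the grasp point (between the pads) lies 19 mm behind it; x points along the fingers, y is the direction in which the jaws open and shut, and the axes are right-handed (so a half turn about x gives the same grasp; the last joint's range is limited). The gripper opens to 85 mm and grips with 20 to 120 N. Pads are 22 mm wide; open, the fingers measure 114 mm over their backs; the gripper's body (76 mm by 85 mm) begins 54 mm behind the grasp point. The pads swing forward as they close: fully open they stand 13 mm farther back than shut.
Start: joints at [1.119, 0.158, 1.597, -0, 1.386, -0.21], TCP at [0.138, 0.558, 0.231] pointing down, gripper open.
Joint ranges: [-2.91, 2.91], [-0.94, 2.29], [0.18, 2.7], [-1.29, 4.43], [0.17, 2.64], [-3, 3]. Speed limits (rad/s): [2.57, 2.57, 3.14, 3.14, 3.14, 3.14].

### API

Orientations are given as a rotation vector (axis times angle).
In Python, from workcell import monitor, eyes, job gives the robot as it stands. The module is installed in compiled form; this text tells all that it offers.
- The arm moves only by the tool carry_out, never from a script. Its argument "commands" is a list of rows, each a list of 7 numbers: the shift along the tool's x, y, z in mm, then the turn, a rotation vector about the tool's x, y, z in degrees, then the gripper's target within -1 to 1 (shut at 1, half-way at 0, fully open at -1). A call has 1 to 5 rows; each row shifts and turns the commanded pose from where the row before left it, along the tool's axes as they then stand; what a row does not reach is not made up. A row lasts 1/10 s, in which the tool goes at most 50 mm and 8.59 degrees, less where a joint would pass 70% of its speed; a pose out of reach is approached as far as the arm can. A call is refused whole if a number of a shift passes 50 or a number of a turn 8.59, either way. A call with a gripper value outside its range is refused whole. The fingers move at their own pace and stop on an object; the grip force is fixed at half the most. Time passes only in rows, so rows that do not move let the fingers close. It gives the time, the measured TCP pose, the force and the opening at its end, in the units of the state.
- monitor.get_obs(): the state, without advancing time (a new reading comes with each control period).
- eyes.capture(name): name is "side" or "top" or "wrist"; returns the picture (384x512x3 uint8, red, green, blue); there is no depth.
- eyes.camera_model(name): a dict with "fovy" (degrees; the focal length in pixels is half the picture's height over the tangent of half this angle, whatever the lens; pixels are square), "cx", "cy" (the principal point, pixels), "R" (3x3) and "t" (3): a world point X has camera coordinates R X + t. Camera axes: x right, y down, z forward; pixel columns grow to the right and rows downward; lengths in m; the calibration is good to about 2 mm. A picture is of the moment at which its call begins: read the wrist's pose just before it. camera_model takes no time and is no camera call; for the wrist camera it gives the pose at the moment of the call.
- job.close_job(): hands the job in, once; it reports no verdict.
The state is a dict: "time_s": time; "joints": joint angles; "dq": joint speeds; "joint_torque": joint torques, N m; "tcp_pos": TCP position; "eef_rot": TCP orientation; "ft_force": force on the tool from outside, world axes, zero at the start; "wrist_torque": the same for the moment, N m; "grip_width": finger opening in m.
Only numpy, scipy, OpenCV 4.12 (cv2) and the standard library are available. Lean on these libraries where they do the work, as an engineer would, in place of code of your own. Each camera call takes 0.05 s, during which the arm holds its last target. There are 200 camera calls.

### The job

Change over the bench-centre fixture: slide its safety catch aside and press the release button under it, so that the tailstock springs back; then take all the wooden blanks out into the white tray and lay every steel gauge bar in the fixture, one to a lane, resting in its two V-supports. Push the tailstock home until it latches, so that every bar is held between head and tailstock, then slide the safety catch fully back over the button. Leave the timer and the bottle alone.

Things in the scene. Friction and masses are not known exactly. Their poses are not given: they have to be found in the camera images.
- fixture: bare aluminium bench-centre fixture, fixed, 184 x 315 mm, base plate top 12 mm up; its pose differs between starts. Origin on the worktop in the middle of three lanes that run parallel to its y axis at x = -60, 0, +60 mm. Head (fixed block) at +y, tailstock (sliding block) at -y, both 70 mm high; behind the tailstock, at the -y end, a grey console 45 mm high with button and catch
- tailstock (a joint): slide of the tailstock along the fixture's +y, in m: 0 = fully back, 0.0285 = home and latched (its start), 0.030 = hard against the bars (end stop 0.033 without bars). A spring, 2.4 N (back) to 6 N (home), drives it back: pressing the release button frees it and it springs back at once; pushed to 0.0285 or farther it latches by itself and the button comes out. Let go short of that it springs back
- tail_grip (a point): middle of the tailstock's black grip fin: a fin on top of the tailstock 12 mm thick along the fixture's y, 40 mm along x, standing from 70 to 97 mm above the worktop; this point is 85 mm up. Moves with the tailstock.
- safety_catch (a joint): slide of the safety catch along the fixture's +x, in m: 0 = over the button, 0.055 = fully aside. Dry friction of about 2 N; it stays where it is left.
- catch_grip (a point): middle of the black grip fin on the safety catch: the catch is a grey hood 44 x 50 mm on the console, top face 64.5 mm above the worktop, its fin 10 mm thick along the fixture's x, 26 mm along y, standing from 64.5 to 88 mm; this point is 76 mm up. Moves with the catch.
- release_button (a joint): travel of the release button, in m: 0 = out, 0.008 = fully in, pressed straight down with 2.5 to 5 N. At about 6 mm the tailstock is freed. It springs out again when let go, but stays in at about 0.006 as long as the tailstock is not latched
- button_top (a point): centre of the top face of the round white release button, 26 mm in diameter, at the fixture's x = -28, y = -185 mm; 57 mm above the worktop when out, standing 12 mm proud of the console. Hidden under the safety catch until that is slid aside; then the catch's edge is 33 mm from the button's centre
- bar_a_mid (a point): centre of a loose bare steel gauge bar (None if absent; two or three are there): 120 mm long along its y axis, with a square middle 18 x 18 x 40 mm to grasp and round journals of 14 mm diameter, 40 mm long, on both ends; 0.15 kg. At the start it lies on the worktop on its square middle, centre 9 mm up
- bar_b_mid (a point): centre of a loose bare steel gauge bar (None if absent; two or three are there): 120 mm long along its y axis, with a square middle 18 x 18 x 40 mm to grasp and round journals of 14 mm diameter, 40 mm long, on both ends; 0.15 kg. At the start it lies on the worktop on its square middle, centre 9 mm up
- bar_c_mid (a point): centre of a loose bare steel gauge bar (None if absent; two or three are there): 120 mm long along its y axis, with a square middle 18 x 18 x 40 mm to grasp and round journals of 14 mm diameter, 40 mm long, on both ends; 0.15 kg. At the start it lies on the worktop on its square middle, centre 9 mm up
- timer: small white bench timer 58 x 72 x 21 mm, a bystander; origin under its centre
- lane_0 (a point): x = -60 mm lane of the fixture: the middle of a bar's axis when the bar is home, 50 mm up. The lane has two V-supports (90 deg, 28 mm wide at the top, tops 54 mm up, 8 mm thick) at y = +29 and -48 mm from here. While the tailstock is back a bar passes between the hoods with its middle 6 to 24 mm from here towards -y (best 15); the tailstock then pushes it here along the Vs
- lane_1 (a point): middle lane of the fixture: the middle of a bar's axis when the bar is home, 50 mm up. The lane has two V-supports (90 deg, 28 mm wide at the top, tops 54 mm up, 8 mm thick) at y = +29 and -48 mm from here. While the tailstock is back a bar passes between the hoods with its middle 6 to 24 mm from here towards -y (best 15); the tailstock then pushes it here along the Vs
- lane_2 (a point): x = +60 mm lane of the fixture: the middle of a bar's axis when the bar is home, 50 mm up. The lane has two V-supports (90 deg, 28 mm wide at the top, tops 54 mm up, 8 mm thick) at y = +29 and -48 mm from here. While the tailstock is back a bar passes between the hoods with its middle 6 to 24 mm from here towards -y (best 15); the tailstock then pushes it here along the Vs
- head_pocket (a point): centre of the floor of the head's middle pocket, at the fixture's y = +60 mm, 50 mm up. Each lane has a pocket in the head, 22 mm wide, whose hood reaches 6 mm out towards -y (to y = +54 mm), 61 to 70 mm up; the tailstock has the same pockets facing the head, floors at y = -90 and hood edge at y = -84 mm while it is back, 30 mm nearer when home
- blank_a_mid (a point): centre of a wooden blank (None if absent; two or three are there), of the same shape and size as the steel bars, along its y axis; 0.06 kg. At the start it is held in a lane of the fixture, centre 50 mm up; with the tailstock back it must be drawn 6 to 24 mm (best 15) towards the fixture's -y, out from under the head's hood, before it can be lifted
- blank_b_mid (a point): centre of a wooden blank (None if absent; two or three are there), of the same shape and size as the steel bars, along its y axis; 0.06 kg. At the start it is held in a lane of the fixture, centre 50 mm up; with the tailstock back it must be drawn 6 to 24 mm (best 15) towards the fixture's -y, out from under the head's hood, before it can be lifted
- blank_c_mid (a point): centre of a wooden blank (None if absent; two or three are there), of the same shape and size as the steel bars, along its y axis; 0.06 kg. At the start it is held in a lane of the fixture, centre 50 mm up; with the tailstock back it must be drawn 6 to 24 mm (best 15) towards the fixture's -y, out from under the head's hood, before it can be lifted
- tray: flat white moulded tray, fixed on the worktop, 176 (x) x 187 (y) mm, inside about 162 x 178 mm, floor 3 mm up, rim 16 mm high, corner posts 23 mm; origin under its centre. Three blanks fit side by side, parallel to its y axis at x = -50, 0, +50 mm, centres 12 mm up
- bottle_water: white screw-cap bottle, 60 mm diameter, 116 mm high, a bystander; origin under its centre
There are look-alikes about, which are no part of the job. What is shaped like the part that bears bar_c_mid but pink or purple is not meant.

How it is judged:
On the way, in this order (a step that is already met when the one before it is completed fails the run):
1. the safety catch is slid aside, off the button (value of joint safety_catch above 0.045 m), for 0.2 s.
2. the release button is pressed and the tailstock has sprung back (value of joint release_button above 0.005 m and value of joint tailstock below 0.005 m), for 0.2 s.
3. the blanks are in the tray, every steel bar lies in a lane, the tailstock is home and latched (value of joint tailstock above 0.026 m and value of joint release_button below 0.003 m and z of bar_a_mid in the frame of fixture between 0.046 and 0.055 m and y of bar_a_mid in the frame of fixture between -0.006 and 0.006 m and angle between the y axis of each of bar_a_mid, bar_b_mid, bar_c_mid and the y axis of fixture, either way round below 0.07 rad and (x of bar_a_mid in the frame of fixture between -0.065 and -0.055 m or x of bar_a_mid in the frame of fixture between -0.005 and 0.005 m or x of bar_a_mid in the frame of fixture between 0.055 and 0.065 m) and x of blank_a_mid in the frame of tray between -0.085 and 0.085 m and y of blank_a_mid in the frame of tray between -0.09 and 0.09 m and z of blank_a_mid in the frame of tray between 0.005 and 0.045 m and z of bar_b_mid in the frame of fixture between 0.046 and 0.055 m and y of bar_b_mid in the frame of fixture between -0.006 and 0.006 m and (x of bar_b_mid in the frame of fixture between -0.065 and -0.055 m or x of bar_b_mid in the frame of fixture between -0.005 and 0.005 m or x of bar_b_mid in the frame of fixture between 0.055 and 0.065 m) and x of blank_b_mid in the frame of tray between -0.085 and 0.085 m and y of blank_b_mid in the frame of tray between -0.09 and 0.09 m and z of blank_b_mid in the frame of tray between 0.005 and 0.045 m and z of bar_c_mid in the frame of fixture between 0.046 and 0.055 m and y of bar_c_mid in the frame of fixture between -0.006 and 0.006 m and (x of bar_c_mid in the frame of fixture between -0.065 and -0.055 m or x of bar_c_mid in the frame of fixture between -0.005 and 0.005 m or x of bar_c_mid in the frame of fixture between 0.055 and 0.065 m) and x of blank_c_mid in the frame of tray between -0.085 and 0.085 m and y of blank_c_mid in the frame of tray between -0.09 and 0.09 m and z of blank_c_mid in the frame of tray between 0.005 and 0.045 m), for 0.2 s.
At the end, for the whole second after the job is handed in: Every steel bar rests in a lane between head and tailstock: centre within 5 mm of the lane sideways and 6 mm along it, 46 to 55 mm up, parallel within 0.07 rad. Tailstock in over 26 mm, button out within 3 mm, catch back within 8 mm. Every blank's centre is inside the tray, under 45 mm up (all of step 3 and value of joint safety_catch below 0.008 m and linear speed of each of bar_a, bar_b, bar_c, blank_a, blank_b, blank_c below 0.02 m/s); the robot touches nothing.
It fails at once if the timer is moved by more than 3 cm (distance of timer from where it was at the start of the episode above 0.03 m).
It fails at once if the bottle is moved by more than 3 cm (distance of bottle_water from where it was at the start of the episode above 0.03 m).
Of blank_a, blank_b, blank_c only 2 to 3 are there at a start; the rules pass over those that are not, and their reading is None.
Of bar_a, bar_b, bar_c only 2 to 3 are there at a start; the rules pass over those that are not, and their reading is None.
At some moment in a run one of bar_a, bar_b, bar_c, blank_a, blank_b, blank_c may be knocked a few centimetres aside while the robot is not near it.
Once in a run the grip may slacken for a moment while it holds something.
It also fails if it takes over 208 s, if anything falls off the work surface, if the arm or the gripper's body presses on something with over 40 N, if the wrist force passes 120 N, or if a joint passes its speed limit or range.

## Working session

There is one attempt and no reset: what is moved stays moved. The work goes in short steps, Python scripts to look and compute and a tool call to move; the robot and the scene stay as the last step left them, time stands still between calls to the robot, and variables do not carry over. Pictures are saved under pics/ and viewed, about 12 in all and at most 16, crops included, and the job is handed in when it is done.

Besides the shell and the picture viewer there is one more tool, called after "Emit:" as name(argument=value, ...), one argument or row to a line, values as JSON. carry_out: Moves the arm, as the interface text tells. Its arguments: {"type":"object","properties":{"commands":{"type":"array"}},"required":["commands"]}

```bash
mkdir -p pics; cat > h.py <<'E'
import numpy as np, cv2
from workcell import monitor, eyes, job
from scipy.spatial.transform import Rotation as Ro
def cap(n,f=None):
    m=eyes.camera_model(n); p=eyes.capture(n)
    if f: cv2.imwrite('pics/'+f,cv2.cvtColor(p,cv2.COLOR_RGB2BGR))
    return p,m
def ray(m,u,v,H=384):
    f=H/2/np.tan(np.radians(m['fovy'])/2)
    R=np.array(m['R']);t=np.array(m['t'])
    d=R.T@np.array([(u-m['cx'])/f,(v-m['cy'])/f,1]); return -R.T@t,d
def onz(m,u,v,z):
    c,d=ray(m,u,v); return c+d*(z-c[2])/d[2]
def proj(m,X):
    f=192/np.tan(np.radians(m['fovy'])/2)
    c=np.array(m['R'])@np.array(X)+np.array(m['t']); return f*c[0]/c[2]+m['cx'],f*c[1]/c[2]+m['cy']
E
python3 - <<'E'
from h import *
o=monitor.get_obs(); print({k:np.round(v,3) for k,v in o.items()})
print(Ro.from_rotvec(o['eef_rot']).as_matrix().round(3))
ims=[]
for n in ['top','side','wrist']:
    p,m=cap(n,n+'0.png'); print(n,m['fovy'],m['cx'],m['cy'],np.round(-np.array(m['R']).T@np.array(m['t']),3),np.round(m['R'],2).tolist())
    if n!='wrist': cv2.imwrite('pics/%s_big.png'%n,cv2.resize(cv2.cvtColor(p,cv2.COLOR_RGB2BGR),(800,600),interpolation=cv2.INTER_CUBIC))
E
```

```text
{'time_s': np.float64(0.0), 'joints': array([ 1.119,  0.159,  1.598, -0.   ,  1.386, -0.21 ]), 'dq': array([ 0.   , -0.001,  0.001,  0.001,  0.001, -0.001]), 'joint_torque': array([ 1.0000e-03, -3.9601e+01, -3.3143e+01, -0.0000e+00,  9.0000e-03,
       -0.0000e+00]), 'tcp_pos': array([0.137, 0.558, 0.23 ]), 'eef_rot': array([ 0.188,  1.563, -0.191]), 'ft_force': array([-0.073,  0.378,  0.22 ]), 'wrist_torque': array([0.009, 0.044, 0.06 ]), 'grip_width': np.float64(0.085)}
[[-0.001  0.239  0.971]
 [-0.002  0.971 -0.239]
 [-1.    -0.002 -0.   ]]
top 56.95777162495145 264.1825517422412 192.2137287251953 [4.510e-01 1.000e-03 1.087e+00] [[0.01, -1.0, -0.02], [-0.99, -0.01, -0.14], [0.14, 0.02, -0.99]]
side 43.96652964959593 261.5162701137657 186.9113317739311 [0.622 1.208 0.823] [[-1.0, 0.02, -0.01], [0.02, 0.52, -0.85], [-0.01, -0.85, -0.52]]
wrist 62.818564960303725 257.16084598110587 190.50022645641442 [0.066 0.576 0.374] [[0.24, 0.97, -0.0], [0.93, -0.23, 0.29], [0.28, -0.07, -0.96]]
```

View pics/top_big.png

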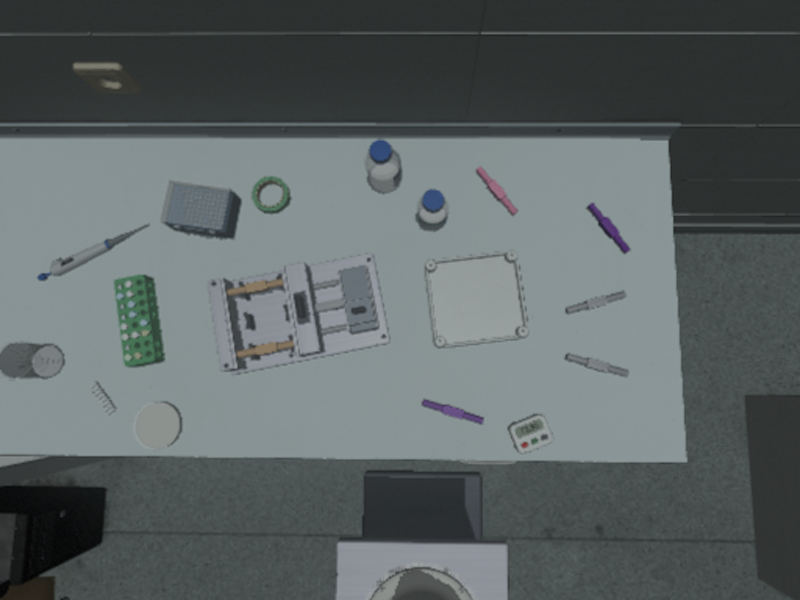

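View pics/side_big.png

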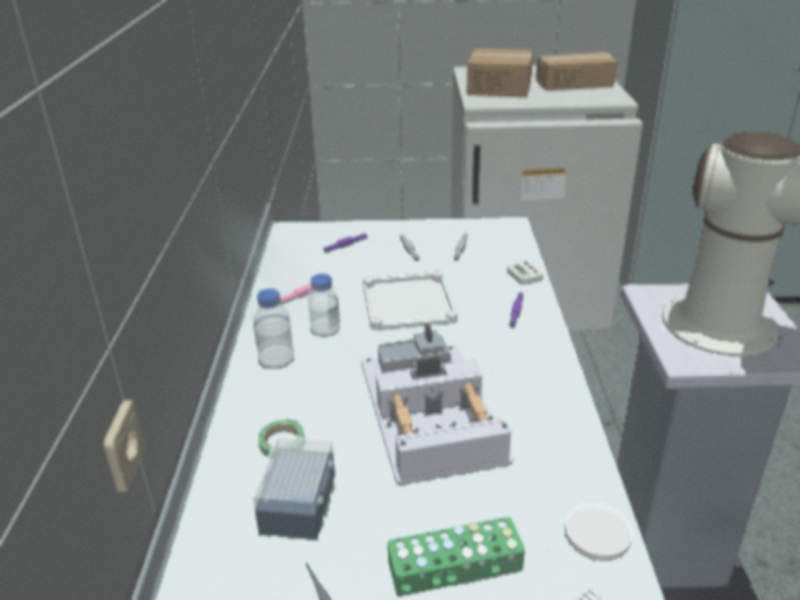

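The top view (800-px scale) shows these, in pixels:
- **Fixture:** about (300,312), head to the left (world +y), catch fin at (360,310).
- **Blanks:** (265,349) and (255,287).
- **Steel bars:** grey, at (597,302) and (597,365).
- **Look-alikes to avoid:** pink (497,190), purple (608,228) and (453,411).
- **Tray:** (477,299).
- **Bystanders:** timer (530,433), bottles (383,165) and (432,208).

I choose the two grey bars.

```bash
python3 - <<'E'
from h import *
m=eyes.camera_model('top'); im=cv2.imread('pics/top0.png'); s=512/800
P=lambda u,v,z: onz(m,u*s,v*s,z)[:2]
c={k:P(u,v,.012) for k,(u,v) in dict(a=(375,255),b=(388,340),c=(225,373)).items()}
for k in c: print(k,c[k].round(4))
for n,(u,v,z) in dict(headcorner1=(209,283,.07),headcorner2=(222,370,.07),catch=(360,310,.08),tailfin=(301,307,.095),bl0=(265,349,.05),bl2=(255,287,.05),bar1=(597,302,.009),bar2=(597,365,.009),t1=(431,265,.023),t2=(512,256,.023),t3=(440,342,.023),t4=(523,332,.023),timer=(530,433,.02)).items(): print(n,P(u,v,z).round(4))
big=cv2.resize(im[140:270,120:420],None,fx=2.66,fy=2.66,interpolation=cv2.INTER_CUBIC); cv2.imwrite('pics/cropA.png',big)
E
```

```text
a [0.6945 0.0964]
b [0.5257 0.0681]
c [0.4595 0.3834]
headcorner1 [0.6263 0.4024]
headcorner2 [0.4644 0.3686]
catch [0.5757 0.1161]
tailfin [0.5787 0.2218]
bl0 [0.5045 0.2968]
bl2 [0.6224 0.3214]
bar1 [ 0.6031 -0.3401]
bar2 [ 0.4805 -0.3353]
t1 [ 0.6725 -0.0149]
t2 [ 0.6912 -0.1735]
t3 [ 0.5218 -0.0327]
t4 [ 0.5421 -0.192 ]
timer [ 0.3524 -0.2019]
```

View pics/cropA.png

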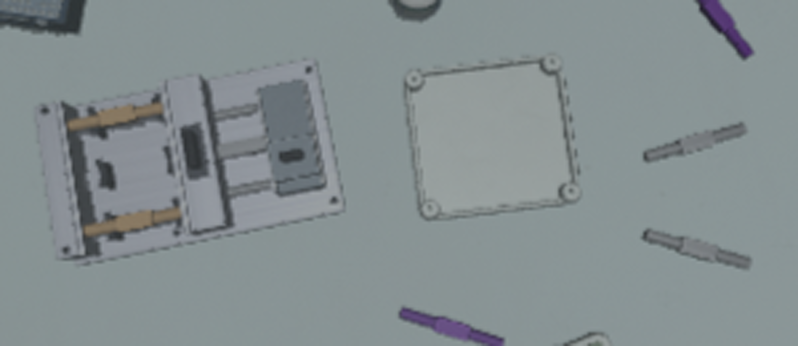

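Emit:
carry_out(
  commands=[
    [0, 0, 0, 8.05, 0, 0, -1],
    [0, 0, 0, 8.05, 0, 0, -1],
    [0, 0, 0, 8.05, 0, 0, -1],
    [0, 0, 0, 8.05, 0, 0, -1],
    [0, 0, 0, 8.05, 0, 0, 0],
  ],
)

```text
time_s: 0.65
tcp_pos: [0.1376, 0.558, 0.2309]
eef_rot: [0.74, 1.441, -0.742]
ft_force: [0.3, 0.4, 0.4]
grip_width: 0.0733
```

Emit:
carry_out(
  commands=[
    [0, 0, 0, 8.05, 0, 0, 0],
    [0, 0, 0, 8.05, 0, 0, 0],
    [0, 0, 0, 8.05, 0, 0, 0],
    [0, 0, 0, 0, 0, 0, 0],
    [-2, 20, 20, 0, 0, 0, 0],
  ],
)

```text
time_s: 1.15
tcp_pos: [0.1595, 0.5432, 0.2327]
eef_rot: [1.051, 1.303, -1.053]
ft_force: [0.6, 0.1, -0.7]
grip_width: 0.043
```

Emit:
carry_out(
  commands=[
    [-2, 30, 30, 0, 0, 0, 0],
    [-2, 30, 30, 0, 0, 0, 0],
    [-2, 30, 30, 0, 0, 0, 0],
    [-2, 30, 30, 0, 0, 0, 0],
    [-2, 30, 30, 0, 0, 0, 0],
  ],
)

```text
time_s: 1.65
tcp_pos: [0.3399, 0.4253, 0.2433]
eef_rot: [1.054, 1.301, -1.054]
ft_force: [0.3, 0.3, 0.3]
grip_width: 0.0428
```

Emit:
carry_out(
  commands=[
    [-2, 30, 30, 0, 0, 0, 0],
    [-2, 30, 30, 0, 0, 0, 0],
    [-2, 30, 30, 0, 0, 0, 0],
    [-2, 30, 30, 0, 0, 0, 0],
    [-2, 30, 30, 0, 0, 0, 0],
  ],
)

```text
time_s: 2.15
tcp_pos: [0.5174, 0.3089, 0.2532]
eef_rot: [1.054, 1.301, -1.054]
ft_force: [-0.5, 0.5, 0.2]
grip_width: 0.0429
```

Emit:
carry_out(
  commands=[
    [0, 30, 30, 0, 0, 0, 0],
    [0, 17, 17, 0, 0, 0, 0],
    [0, 0, 0, 0, 0, 0, 0],
    [0, 0, 0, 0, 0, 0, 0],
    [0, 0, 0, 0, 0, 0, 0],
  ],
)

```text
time_s: 2.65
tcp_pos: [0.5708, 0.2744, 0.2531]
eef_rot: [1.055, 1.301, -1.055]
ft_force: [-0.1, 0.5, 0.3]
grip_width: 0.0428
```

```bash
python3 - <<'E'
from h import *
o=monitor.get_obs(); print(o['time_s'],o['tcp_pos'].round(4),np.round(o['joints'],2),o['ft_force'].round(2));print(Ro.from_rotvec(o['eef_rot']).as_matrix().round(3))
p,m=cap('wrist','w1.png')
cv2.imwrite('pics/w1b.png',cv2.resize(cv2.imread('pics/w1.png'),(800,600),interpolation=cv2.INTER_CUBIC))
np.save('w1.npy',m,allow_pickle=True)
E
```

```text
2.65 [0.5708 0.2744 0.2531] [0.26 0.3  1.39 0.   1.45 0.05] [-0.11  0.51  0.28]
[[-0.001  0.979  0.206]
 [ 0.     0.206 -0.979]
 [-1.    -0.001 -0.   ]]
```

View pics/w1b.png

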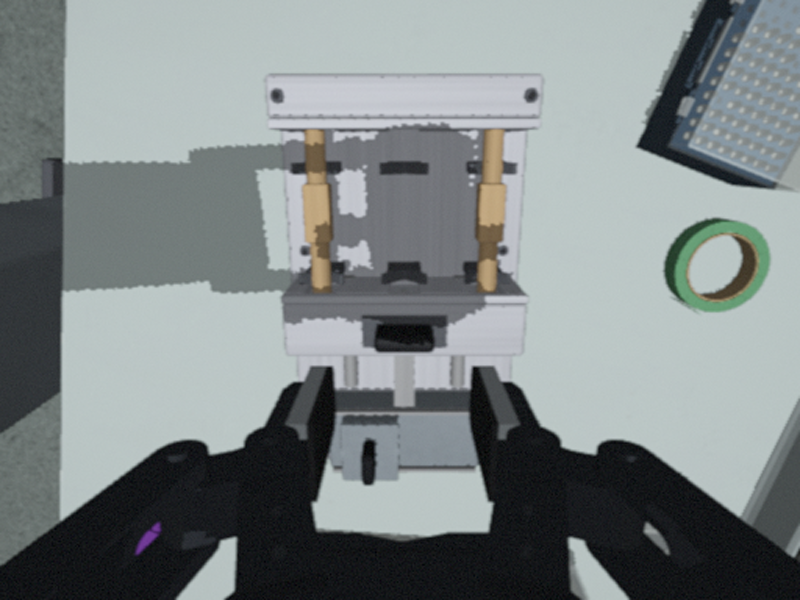

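The wrist view shows the fixture square to the tool, in pixels: blanks at (316,212) and (491,212), tail fin (405,335), catch fin (369,460). The middle lane is empty.

```bash
python3 - <<'E'
from h import *
m=np.load('w1.npy',allow_pickle=True).item(); s=.64
P=lambda u,v,z: onz(m,u*s,v*s,z)[:2]
th=np.arctan2(.206,.979); ex=np.array([np.cos(th),np.sin(th)]); ey=np.array([-ex[1],ex[0]]); O=np.array([.565,.305])
for n,(u,v,z) in dict(headL=(266,75,.07),headR=(542,75,.07),headFL=(268,118,.07),headFR=(541,118,.07),hoodL=(268,127,.07),blL=(316.5,212,.059),blR=(491.5,212,.059),finTop=(405,347,.097),finTopL=(376,347,.097),finTopR=(434,347,.097),tailL=(284,355,.07),tailR=(524,355,.07),catchtopL=(342,480,.0645),catchtopR=(399,480,.0645),cfin=(369,482,.088),cfinback=(371,442,.088)).items():
    w=P(u,v,z); d=w-O; print(n,w.round(4),'fix',(d@ex).round(4),(d@ey).round(4))
im=cv2.imread('pics/w1.png'); cv2.imwrite('pics/w1c.png',cv2.resize(im[175:320,160:350],None,fx=4,fy=4,interpolation=cv2.INTER_CUBIC))
E
```

```text
headL [0.4656 0.3718] fix -0.0836 0.0858
headR [0.6306 0.4065] fix 0.0851 0.0858
headFL [0.4699 0.3474] fix -0.0843 0.0611
headFR [0.6371 0.3826] fix 0.0865 0.0611
hoodL [0.4706 0.3421] fix -0.0847 0.0558
blL [0.5072 0.2942] fix -0.0588 0.0014
blR [0.624  0.3188] fix 0.0606 0.0014
finTop [0.5834 0.225 ] fix 0.0015 -0.0821
finTopL [0.5647 0.2211] fix -0.0176 -0.0821
finTopR [0.602  0.2289] fix 0.0206 -0.0821
tailL [0.5019 0.19  ] fix -0.0854 -0.0995
tailR [0.671  0.2256] fix 0.0874 -0.0995
catchtopL [0.561 0.09 ] fix -0.0482 -0.2096
catchtopR [0.6054 0.0993] fix -0.0028 -0.2096
cfin [0.5805 0.1105] fix -0.0249 -0.1935
cfinback [0.5755 0.1442] fix -0.0228 -0.1596
```

View pics/w1c.png

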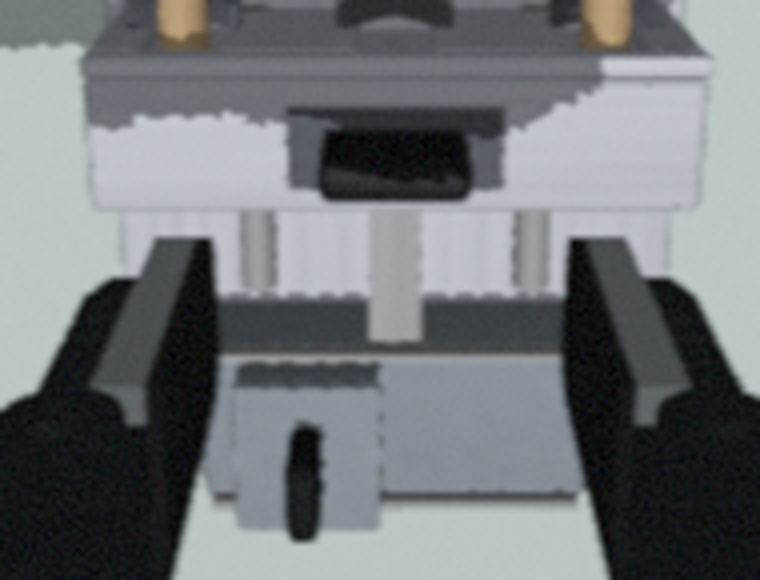

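Emit:
carry_out(
  commands=[
    [0, -6.6, 38, 0, 0, 0, 0],
    [0, -6.6, 38, 0, 0, 0, 0],
    [0, -6.6, 38, 0, 0, 0, 0],
    [0, -6.6, 38, 0, 0, 0, 0],
    [0, 0, 0, 0, 0, 0, 0],
  ],
)

```text
time_s: 3.2
tcp_pos: [0.5766, 0.1164, 0.2535]
eef_rot: [1.058, 1.297, -1.059]
ft_force: [-0.1, 0.9, 0.3]
grip_width: 0.0424
```

Emit:
carry_out(
  commands=[
    [40, 0, 0, 0, 0, 0, 0],
    [40, 0, 0, 0, 0, 0, 0],
    [40, 0, 0, 0, 0, 0, 0],
    [40, 0, 0, 0, 0, 0, 0],
    [23, 0, 0, 0, 0, 0, 0],
  ],
)

```text
time_s: 3.7
tcp_pos: [0.574, 0.1212, 0.0668]
eef_rot: [1.053, 1.304, -1.058]
ft_force: [-1.1, 0.0, -0.0]
grip_width: 0.0425
```

Emit:
carry_out(
  commands=[
    [0, 0, 0, 0, 0, 0, 0],
    [0, 0, 0, 0, 0, 0, 0.5],
    [0, 0, 0, 0, 0, 0, 1],
    [0, 0, 0, 0, 0, 0, 1],
    [0, 0, 0, 0, 0, 0, 1],
  ],
)

```text
time_s: 4.2
tcp_pos: [0.5784, 0.12, 0.0729]
eef_rot: [1.059, 1.297, -1.054]
ft_force: [-2.2, 2.0, 6.2]
grip_width: 0.0086
```

Emit:
carry_out(
  commands=[
    [0, 0, 0, 0, 0, 0, 1],
    [0, 0, 0, 0, 0, 0, 1],
    [0, 0, 0, 0, 0, 0, 1],
    [0, 0, 0, 0, 0, 0, 1],
    [0, 0, 0, 0, 0, 0, 1],
  ],
)

```text
time_s: 4.7
tcp_pos: [0.5785, 0.12, 0.0729]
eef_rot: [1.059, 1.297, -1.054]
ft_force: [-0.8, 2.5, 6.8]
grip_width: 0.0081
```

Emit:
carry_out(
  commands=[
    [-2, 0, 0, 0, 0, 0, 1],
    [0, 8, 0, 0, 0, 0, 1],
    [0, 8, 0, 0, 0, 0, 1],
    [0, 8, 0, 0, 0, 0, 1],
    [0, 8, 0, 0, 0, 0, 1],
  ],
)

```text
time_s: 5.2
tcp_pos: [0.6093, 0.1265, 0.0729]
eef_rot: [1.058, 1.299, -1.056]
ft_force: [-2.2, 3.0, 6.0]
grip_width: 0.0084
```

Emit:
carry_out(
  commands=[
    [0, 8, 0, 0, 0, 0, 1],
    [0, 8, 0, 0, 0, 0, 1],
    [0, 7, 0, 0, 0, 0, 1],
    [0, 0, 0, 0, 0, 0, 1],
    [0, 0, 0, 0, 0, 0, 1],
  ],
)

```text
time_s: 5.7
tcp_pos: [0.6301, 0.131, 0.0729]
eef_rot: [1.055, 1.302, -1.059]
ft_force: [-8.9, 1.7, 9.9]
grip_width: 0.0083
```

```bash
python3 - <<'E'
from h import *
O=np.array([.5657,.3067]);ex=np.array([.979,.206]);ey=np.array([-.206,.979])
o=monitor.get_obs(); d=o['tcp_pos'][:2]-O; print(d@ex,d@ey,o['tcp_pos'],o['ft_force'].round(1),o['grip_width'])
E
```

```text
0.026890948619262597 -0.18533282115834251 [0.63014828 0.13095283 0.07286707] [-8.9  1.7  9.9] 0.008278218919651246
```

Emit:
carry_out(
  commands=[
    [0, -1, 0, 0, 0, 0, 0],
    [0, 0, 0, 0, 0, 0, 0],
    [0, 0, 0, 0, 0, 0, 0],
    [-30, 0, 0, 0, 0, 0, 0],
    [-30, 0, 0, 0, 0, 0, 1],
  ],
)

```text
time_s: 6.2
tcp_pos: [0.629, 0.1302, 0.1315]
eef_rot: [1.056, 1.301, -1.059]
ft_force: [0.4, 0.4, 0.1]
grip_width: 0.0295
```

Emit:
carry_out(
  commands=[
    [0, -26, 0, 0, 0, 0, 1],
    [0, -28, 0, 0, 0, 0, 1],
    [0, 0, 0, 0, 0, 0, 1],
    [0, 0, 0, 0, 0, 0, 1],
    [0, 0, 0, 0, 0, 0, 1],
  ],
)

```text
time_s: 6.7
tcp_pos: [0.578, 0.1194, 0.1326]
eef_rot: [1.058, 1.298, -1.056]
ft_force: [0.9, -0.3, 0.3]
grip_width: 0.0003
```

```bash
cat >> h.py <<'E'
O=np.array([.5657,.3067]);ex=np.array([.979,.206]);ey=np.array([-.206,.979])
def st():
    o=monitor.get_obs(); d=o['tcp_pos'][:2]-O; print('t',round(float(o['time_s']),2),'fix',(d@ex).round(4),(d@ey).round(4),'tcp',o['tcp_pos'].round(4),o['ft_force'].round(1),'w',o['grip_width'].round(4),'R',Ro.from_rotvec(o['eef_rot']).as_matrix()[:,1:].round(3).tolist())
E
python3 - <<'E'
from h import *
st(); p,m=cap('side','s2.png'); cv2.imwrite('pics/s2c.png',cv2.resize(cv2.imread('pics/s2.png')[170:310,200:360],None,fx=4,fy=4,interpolation=cv2.INTER_CUBIC))
E
```

```text
Traceback (most recent call last):
  File "h.py", line 19, in st
    o=monitor.get_obs(); d=o['tcp_pos'][:2]-O; print('t',round(float(o['time_s']),2),'fix',(d@ex).round(4),(d@ey).round(4),'tcp',o['tcp_pos'].round(4),o['ft_force'].round(1),'w',o['grip_width'].round(4),'R',Ro.from_rotvec(o['eef_rot']).as_matrix()[:,1:].round(3).tolist())
                                                                                                                                                                                  ^^^^^^^^^^^^^^^^^^^^^
AttributeError: 'float' object has no attribute 'round'
```

Emit:
carry_out(
  commands=[
    [40, -1, 0, 0, 0, 0, 1],
    [25, 0, 0, 0, 0, 0, 1],
    [8, 0, 0, 0, 0, 0, 1],
    [5, 0, 0, 0, 0, 0, 1],
    [4, 0, 0, 0, 0, 0, 1],
  ],
)

```text
time_s: 7.2
tcp_pos: [0.5767, 0.1193, 0.0516]
eef_rot: [1.057, 1.299, -1.056]
ft_force: [-4.3, -0.4, 6.5]
grip_width: -0.0001
```

Emit:
carry_out(
  commands=[
    [3, 0, 0, 0, 0, 0, 1],
    [0, 0, 0, 0, 0, 0, 1],
    [0, 0, 0, 0, 0, 0, 1],
    [0, 0, 0, 0, 0, 0, 1],
    [0, 0, 0, 0, 0, 0, 1],
  ],
)

```text
time_s: 7.7
tcp_pos: [0.5772, 0.1193, 0.0488]
eef_rot: [1.058, 1.297, -1.055]
ft_force: [-2.9, 0.6, 6.1]
grip_width: -0.0002
```

```bash
sed -i "s/o\['grip_width'\].round(4)/round(float(o['grip_width']),4)/" h.py
python3 - <<'E'
from h import *
st(); p,m=cap('side','s2.png'); cv2.imwrite('pics/s2c.png',cv2.resize(cv2.imread('pics/s2.png')[170:310,200:360],None,fx=4,fy=4,interpolation=cv2.INTER_CUBIC))
E
```

```text
t 7.7 fix -0.0273 -0.1859 tcp [0.5772 0.1193 0.0488] [-2.9  0.6  6.1] w -0.0002 R [[0.979, 0.204], [0.204, -0.979], [0.003, 0.001]]
```

View pics/s2c.png

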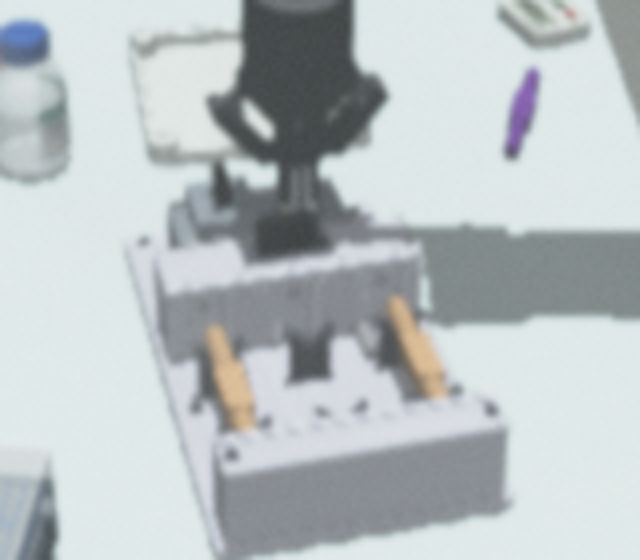

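Catch is aside (grip fin at crop (218,185)) and the tailstock is back, with both blanks' tail ends free. I'll rise and go above the blanks.

Emit:
carry_out(
  commands=[
    [-40, 0, 0, 0, 0, 0, 1],
    [-40, 0, 0, 0, 0, 0, 0],
    [-40, 0, 0, 0, 0, 0, 0],
    [-20, -8, -38, 0, 0, 0, 0],
    [0, -8, -38, 0, 0, 0, 0],
  ],
)

```text
time_s: 8.25
tcp_pos: [0.5482, 0.191, 0.1927]
eef_rot: [1.064, 1.29, -1.051]
ft_force: [0.8, 1.5, -0.2]
grip_width: 0.0427
```

Emit:
carry_out(
  commands=[
    [0, -8, -38, 0, 0, 0, 0],
    [0, -8, -38, 0, 0, 0, 0],
    [0, -1, -34, 0, 0, 0, 0],
    [0, 0, 0, 0, 0, 0, 0],
    [0, 0, 0, 0, 0, 0, 0],
  ],
)

```text
time_s: 8.75
tcp_pos: [0.506, 0.2952, 0.1876]
eef_rot: [1.056, 1.299, -1.055]
ft_force: [0.2, -0.1, -0.4]
grip_width: 0.0427
```

```bash
cat >> h.py <<'E'
def blobs(p,m,lo,hi,z,amin=60):
    h=cv2.cvtColor(p,cv2.COLOR_RGB2HSV); k=cv2.inRange(h,np.array(lo),np.array(hi))
    k=cv2.morphologyEx(k,cv2.MORPH_OPEN,np.ones((3,3)))
    for c in cv2.findContours(k,cv2.RETR_EXTERNAL,cv2.CHAIN_APPROX_NONE)[0]:
        if cv2.contourArea(c)<amin: continue
        (u,v),wh,a=cv2.minAreaRect(c); w=onz(m,u,v,z)[:2]; b=cv2.boxPoints(((u,v),wh,a))
        e=b[1]-b[0] if np.linalg.norm(b[1]-b[0])>np.linalg.norm(b[2]-b[1]) else b[2]-b[1]
        q=onz(m,u+e[0]/2,v+e[1]/2,z)[:2]-onz(m,u-e[0]/2,v-e[1]/2,z)[:2]
        d=w-O; print('px',round(u),round(v),'w',w.round(4),'fix',(d@ex).round(4),(d@ey).round(4),'len',np.linalg.norm(q).round(3),'ang',(np.degrees(np.arctan2(q[1],q[0]))%180).round(1))
E
python3 - <<'E'
from h import *
st(); p,m=cap('wrist','w2.png'); blobs(p,m,(8,80,60),(25,255,255),.055)
E
```

```text
t 8.75 fix -0.0608 0.001 tcp [0.506  0.2952 0.1876] [ 0.2 -0.1 -0.4] w 0.0427 R [[0.979, 0.205], [0.205, -0.979], [0.002, 0.0]]
px 387 182 w [0.6227 0.3179] fix 0.0581 -0.0008 len 0.112 ang 101.8
px 257 182 w [0.5067 0.2928] fix -0.0606 -0.0015 len 0.113 ang 101.8
```

Emit:
carry_out(
  commands=[
    [40, 0.5, 1, 0, 0, 0, 0],
    [40, 0, 0, 0, 0, 0, 0],
    [40, 0, 0, 0, 0, 0, 0],
    [25, 0, 0, 0, 0, 0, 0],
    [8, 0, 0, 0, 0, 0, 0],
  ],
)

```text
time_s: 9.3
tcp_pos: [0.5047, 0.2916, 0.0309]
eef_rot: [1.055, 1.301, -1.063]
ft_force: [-0.1, -0.2, -0.3]
grip_width: 0.0427
```

Emit:
carry_out(
  commands=[
    [0, 0, 0, 0, 0, 0, 0],
    [0, 0, 0, 0, 0, 0, 0.3],
    [0, 0, 0, 0, 0, 0, 1],
    [0, 0, 0, 0, 0, 0, 1],
    [0, 0, 0, 0, 0, 0, 1],
  ],
)

```text
time_s: 9.8
tcp_pos: [0.5065, 0.2938, 0.0366]
eef_rot: [1.056, 1.299, -1.057]
ft_force: [-5.7, -2.3, 6.5]
grip_width: 0.0168
```

Emit:
carry_out(
  commands=[
    [0, 0, 5, 0, 0, 0, 1],
    [0, 0, 5, 0, 0, 0, 1],
    [0, 0, 5, 0, 0, 0, 1],
    [0, 0, 0, 0, 0, 0, 1],
    [0, 0, 0, 0, 0, 0, 1],
  ],
)

```text
time_s: 10.3
tcp_pos: [0.5095, 0.2799, 0.0366]
eef_rot: [1.058, 1.3, -1.056]
ft_force: [-6.6, 0.2, 6.6]
grip_width: 0.0169
```

```bash
python3 - <<'E'
from h import *
st(); p,m=cap('wrist','w3.png'); blobs(p,m,(8,80,60),(25,255,255),.055,30)
E
```

```text
t 10.3 fix -0.0605 -0.0147 tcp [0.5095 0.2799 0.0366] [-6.6  0.2  6.6] w 0.0169 R [[0.979, 0.204], [0.204, -0.979], [0.001, -0.001]]
px 496 270 w [0.6153 0.3002] fix 0.0473 -0.0166 len 0.086 ang 114.1
px 257 239 w [0.5067 0.2931] fix -0.0605 -0.0012 len 0.104 ang 101.7
```

Emit:
carry_out(
  commands=[
    [-8, 0, 0, 0, 0, 0, 1],
    [-10, 0, 0, 0, 0, 0, 1],
    [-20, 0, 0, 0, 0, 0, 1],
    [-40, 0, 0, 0, 0, 0, 1],
    [-40, 0, 0, 0, 0, 0, 1],
  ],
)

```text
time_s: 10.85
tcp_pos: [0.5094, 0.2789, 0.1544]
eef_rot: [1.057, 1.299, -1.057]
ft_force: [1.0, 0.5, -0.5]
grip_width: 0.0167
```

```bash
python3 - <<'E'
from h import *
st(); p,m=cap('wrist','w4.png'); blobs(p,m,(8,80,60),(25,255,255),.055,30)
cv2.imwrite('pics/w4b.png',cv2.resize(cv2.cvtColor(p,cv2.COLOR_RGB2BGR),(640,480)))
m=eyes.camera_model('top');im=cv2.cvtColor(cv2.imread('pics/top0.png'),cv2.COLOR_BGR2RGB)
for u,v in [(431,265),(512,256),(523,332),(440,342)]: print(onz(m,u*.64,v*.64,.023)[:2].round(4))
E
```

```text
t 10.85 fix -0.0608 -0.0156 tcp [0.5094 0.2789 0.1544] [ 1.   0.5 -0.5] w 0.0167 R [[0.979, 0.203], [0.203, -0.979], [0.0, 0.0]]
px 257 238 w [0.518  0.2374] fix -0.0609 -0.0581 len 0.202 ang 101.7
px 407 171 w [0.6222 0.3188] fix 0.0578 0.0003 len 0.114 ang 101.6
[ 0.6725 -0.0149]
[ 0.6912 -0.1735]
[ 0.5421 -0.192 ]
[ 0.5218 -0.0327]
```

View pics/w4b.png

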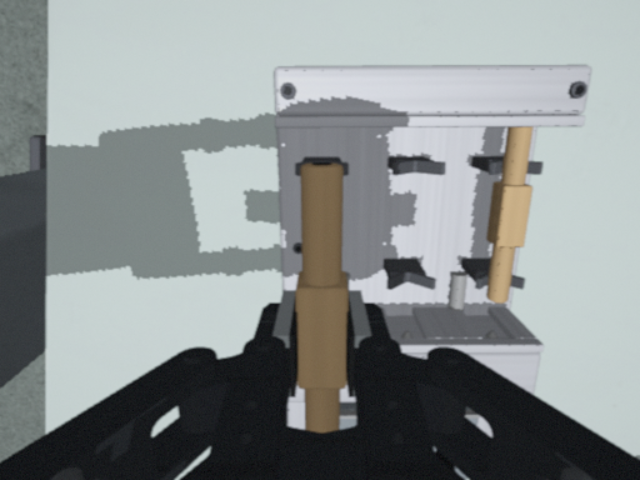

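Emit:
carry_out(
  commands=[
    [0, -1.7, 25, 0, 0, 0, 1],
    [0, -1.7, 40, 0, 0, 0, 1],
    [0, -1.7, 40, 0, 0, 0, 1],
    [0, -1.7, 40, 0, 0, 0, 1],
    [0, -1.7, 40, 0, 0, 0, 1],
  ],
)

```text
time_s: 11.4
tcp_pos: [0.5396, 0.0946, 0.1538]
eef_rot: [1.058, 1.297, -1.055]
ft_force: [0.5, 0.4, -0.7]
grip_width: 0.0168
```

Emit:
carry_out(
  commands=[
    [0, -1.7, 40, 0, 0, 0, 1],
    [0, -1.7, 40, 0, 0, 0, 1],
    [0, -1.7, 40, 0, 0, 0, 1],
    [0, -1.7, 40, 0, 0, 0, 1],
    [0, -1.7, 40, 0, 0, 0, 1],
  ],
)

```text
time_s: 11.9
tcp_pos: [0.5719, -0.1034, 0.1538]
eef_rot: [1.057, 1.296, -1.056]
ft_force: [-0.8, 0.7, -0.9]
grip_width: 0.0168
```

Emit:
carry_out(
  commands=[
    [0, 0, 6, 5, 0, 0, 1],
    [0, 0, 0, 0, 0, 0, 1],
    [0, 0, 0, 0, 0, 0, 1],
  ],
)

```text
time_s: 12.2
tcp_pos: [0.5726, -0.107, 0.153]
eef_rot: [1.121, 1.263, -1.12]
ft_force: [-1.2, 0.5, -0.3]
grip_width: 0.0167
```

```bash
python3 - <<'E'
from h import *
st()
E
```

```text
t 12.2 fix -0.0785 -0.4064 tcp [ 0.5726 -0.107   0.153 ] [-1.2  0.5 -0.3] w 0.0167 R [[0.993, 0.119], [0.119, -0.993], [0.001, 0.0]]
```

Emit:
carry_out(
  commands=[
    [40, 0, 0, 0, 0, 0, 1],
    [40, 0, 0, 0, 0, 0, 1],
    [30, 0, 0, 0, 0, 0, 1],
    [20, 0, 0, 0, 0, 0, 1],
    [15, 0, 0, 0, 0, 0, 1],
  ],
)

```text
time_s: 12.7
tcp_pos: [0.5715, -0.1056, 0.0058]
eef_rot: [1.12, 1.266, -1.121]
ft_force: [1.2, -0.3, -1.3]
grip_width: 0.0165
```

Emit:
carry_out(
  commands=[
    [0, 0, 0, 0, 0, 0, 1],
    [0, 0, 0, 0, 0, 0, 0.4],
    [0, 0, 0, 0, 0, 0, 0.2],
    [0, 0, 0, 0, 0, 0, 0],
    [-20, 0, 0, 0, 0, 0, 0],
  ],
)

```text
time_s: 13.2
tcp_pos: [0.5707, -0.1066, 0.026]
eef_rot: [1.121, 1.267, -1.124]
ft_force: [0.6, 1.1, -0.4]
grip_width: 0.0419
```

Emit:
carry_out(
  commands=[
    [-40, 0, 0, 0, 0, 0, 0],
    [-40, 0, 0, 0, 0, 0, 0],
    [-45, 0, 0, 0, 0, 0, 0],
    [0, 0, 0, 0, 0, 0, 0],
    [0, 0, 0, 0, 0, 0, 0],
  ],
)

```text
time_s: 13.7
tcp_pos: [0.5737, -0.1077, 0.1547]
eef_rot: [1.123, 1.258, -1.12]
ft_force: [0.2, 0.1, 0.0]
grip_width: 0.0426
```

```bash
python3 - <<'E'
from h import *
st(); p,m=cap('top','t3.png'); blobs(p,m,(8,80,60),(25,255,255),.012,30)
E
```

```text
t 13.7 fix -0.0776 -0.4074 tcp [ 0.5737 -0.1077  0.1547] [0.2 0.1 0. ] w 0.0426 R [[0.993, 0.118], [0.118, -0.993], [0.004, 0.002]]
```

```bash
python3 - <<'E'
from h import *
p,m=cap('wrist','w5.png'); blobs(p,m,(8,80,60),(25,255,255),.012,30)
E
```

```text
px 257 175 w [ 0.572  -0.1047] fix -0.0785 -0.404 len 0.121 ang 98.8
```

Emit:
carry_out(
  commands=[
    [0, 0, 0, -5, 0, 0, 0],
    [-3, 12, -36, 0, 0, 0, 0],
    [-3, 12, -36, 0, 0, 0, 0],
    [-3, 12, -36, 0, 0, 0, 0],
    [-3, 12, -36, 0, 0, 0, 0],
  ],
)

```text
time_s: 14.3
tcp_pos: [0.5889, 0.0451, 0.1624]
eef_rot: [1.056, 1.302, -1.059]
ft_force: [-0.2, -0.5, -1.0]
grip_width: 0.0427
```

Emit:
carry_out(
  commands=[
    [-3, 12, -36, 0, 0, 0, 0],
    [-3, 12, -36, 0, 0, 0, 0],
    [-3, 12, -36, 0, 0, 0, 0],
    [-3, 12, -36, 0, 0, 0, 0],
    [0, 12, -36, 0, 0, 0, 0],
  ],
)

```text
time_s: 14.8
tcp_pos: [0.6113, 0.2334, 0.1746]
eef_rot: [1.055, 1.301, -1.059]
ft_force: [1.2, 0.6, 0.2]
grip_width: 0.0427
```

Emit:
carry_out(
  commands=[
    [0, 12, -36, 0, 0, 0, 0],
    [0, 12, -36, 0, 0, 0, 0],
    [0, 4, -10, 0, 0, 0, 0],
    [0, 0, 0, 0, 0, 0, 0],
    [0, 0, 0, 0, 0, 0, 0],
  ],
)

```text
time_s: 15.3
tcp_pos: [0.6225, 0.3167, 0.175]
eef_rot: [1.055, 1.3, -1.059]
ft_force: [0.2, -0.2, -0.1]
grip_width: 0.0427
```

```bash
python3 - <<'E'
from h import *
st();p,m=cap('wrist','w6.png'); blobs(p,m,(8,80,60),(25,255,255),.055,30)
E
```

```text
t 15.3 fix 0.0576 -0.0019 tcp [0.6225 0.3167 0.175 ] [ 0.2 -0.2 -0.1] w 0.0427 R [[0.979, 0.203], [0.203, -0.979], [-0.002, 0.001]]
px 456 224 w [0.8058 0.3158] fix 0.2369 -0.0406 len 0.047 ang 69.9
px 260 182 w [0.624  0.3185] fix 0.0595 -0.0005 len 0.112 ang 101.8
```

Emit:
carry_out(
  commands=[
    [40, 1.7, -1, 0, 0, 0, 0],
    [40, 0, 0, 0, 0, 0, 0],
    [30, 0, 0, 0, 0, 0, 0],
    [22, 0, 0, 0, 0, 0, 0],
    [8, 0, 0, 0, 0, 0, 0],
  ],
)

```text
time_s: 15.85
tcp_pos: [0.6224, 0.3168, 0.0328]
eef_rot: [1.055, 1.302, -1.063]
ft_force: [-0.1, -0.1, -0.3]
grip_width: 0.0426
```

Emit:
carry_out(
  commands=[
    [0, 0, 0, 0, 0, 0, 0],
    [0, 0, 0, 0, 0, 0, 0.3],
    [0, 0, 0, 0, 0, 0, 1],
    [0, 0, 0, 0, 0, 0, 1],
    [0, 0, 0, 0, 0, 0, 1],
  ],
)

```text
time_s: 16.35
tcp_pos: [0.6239, 0.3191, 0.0388]
eef_rot: [1.055, 1.3, -1.058]
ft_force: [-6.9, -3.0, 8.1]
grip_width: 0.0165
```

Emit:
carry_out(
  commands=[
    [0, 0, 5, 0, 0, 0, 1],
    [0, 0, 5, 0, 0, 0, 1],
    [0, 0, 5, 0, 0, 0, 1],
    [0, 0, 0, 0, 0, 0, 1],
    [0, 0, 0, 0, 0, 0, 1],
  ],
)

```text
time_s: 16.85
tcp_pos: [0.6268, 0.3057, 0.0388]
eef_rot: [1.057, 1.301, -1.056]
ft_force: [-7.2, 0.6, 7.0]
grip_width: 0.017
```

Emit:
carry_out(
  commands=[
    [-8, 0, 0, 0, 0, 0, 1],
    [-10, 0, 0, 0, 0, 0, 1],
    [-20, 0, 0, 0, 0, 0, 1],
    [-40, 0, 0, 0, 0, 0, 1],
    [-40, 0, 0, 0, 0, 0, 1],
  ],
)

```text
time_s: 17.35
tcp_pos: [0.6274, 0.3043, 0.1562]
eef_rot: [1.057, 1.299, -1.057]
ft_force: [1.0, 0.7, -0.2]
grip_width: 0.0167
```

```bash
python3 - <<'E'
from h import *
st();p,m=cap('wrist','w7.png'); blobs(p,m,(8,80,60),(25,255,255),.165,30)
E
```

```text
t 17.35 fix 0.06 -0.015 tcp [0.6274 0.3043 0.1562] [ 1.   0.7 -0.2] w 0.0167 R [[0.979, 0.203], [0.203, -0.979], [0.0, 0.0]]
px 466 219 w [0.7179 0.3427] fix 0.1564 0.0039 len 0.026 ang 72.4
px 258 238 w [0.6257 0.3134] fix 0.0602 -0.0058 len 0.112 ang 101.7
```

Emit:
carry_out(
  commands=[
    [0, -6.8, 25, 0, 0, 0, 1],
    [0, -6.8, 40, 0, 0, 0, 1],
    [0, -6.8, 40, 0, 0, 0, 1],
    [0, -6.8, 40, 0, 0, 0, 1],
    [0, -6.8, 40, 0, 0, 0, 1],
  ],
)

```text
time_s: 17.9
tcp_pos: [0.6325, 0.1148, 0.1559]
eef_rot: [1.058, 1.297, -1.055]
ft_force: [0.2, 1.0, -0.5]
grip_width: 0.0166
```

Emit:
carry_out(
  commands=[
    [0, -6.8, 40, 0, 0, 0, 1],
    [0, -6.8, 40, 0, 0, 0, 1],
    [0, -6.8, 40, 0, 0, 0, 1],
    [0, -6.8, 40, 0, 0, 0, 1],
    [0, -6.8, 40, 0, 0, 0, 1],
  ],
)

```text
time_s: 18.4
tcp_pos: [0.6398, -0.0883, 0.1559]
eef_rot: [1.057, 1.296, -1.056]
ft_force: [1.4, -0.2, 0.1]
grip_width: 0.017
```

Emit:
carry_out(
  commands=[
    [0, 0, 13, 5, 0, 0, 1],
    [0, 0, 0, 0, 0, 0, 1],
    [0, 0, 0, 0, 0, 0, 1],
    [0, 0, 0, 0, 0, 0, 1],
  ],
)

```text
time_s: 18.8
tcp_pos: [0.642, -0.0976, 0.1547]
eef_rot: [1.12, 1.263, -1.12]
ft_force: [-0.2, 0.6, -0.5]
grip_width: 0.0167
```

Emit:
carry_out(
  commands=[
    [40, 0, 0, 0, 0, 0, 1],
    [40, 0, 0, 0, 0, 0, 1],
    [30, 0, 0, 0, 0, 0, 1],
    [20, 0, 0, 0, 0, 0, 1],
    [0, 0, 0, 0, 0, 0, 1],
  ],
)

```text
time_s: 19.3
tcp_pos: [0.6389, -0.0964, 0.0205]
eef_rot: [1.119, 1.271, -1.124]
ft_force: [-0.9, 0.5, -0.7]
grip_width: 0.0165
```

```bash
python3 - <<'E'
from h import *
st()
E
```

```text
t 19.3 fix -0.0114 -0.4098 tcp [ 0.6389 -0.0964  0.0205] [-0.9  0.5 -0.7] w 0.0165 R [[0.993, 0.12], [0.12, -0.993], [-0.007, -0.003]]
```

Down 13 mm more, release, rise and look for the steel bars.

Emit:
carry_out(
  commands=[
    [13, 0, 0, 0, 0, 0, 1],
    [0, 0, 0, 0, 0, 0, 1],
    [0, 0, 0, 0, 0, 0, 0.4],
    [0, 0, 0, 0, 0, 0, 0.2],
    [0, 0, 0, 0, 0, 0, 0],
  ],
)

```text
time_s: 19.8
tcp_pos: [0.6426, -0.0992, 0.0124]
eef_rot: [1.122, 1.261, -1.121]
ft_force: [-0.5, -0.0, -0.0]
grip_width: 0.0426
```

Emit:
carry_out(
  commands=[
    [-20, 0, 0, 0, 0, 0, 0],
    [-40, 0, 0, 0, 0, 0, 0],
    [-40, 0, 0, 0, 0, 0, 0],
    [-45, 0, 0, 0, 0, 0, 0],
    [-45, 0, 0, 0, 0, 0, 0],
  ],
)

```text
time_s: 20.3
tcp_pos: [0.6416, -0.0989, 0.2035]
eef_rot: [1.122, 1.262, -1.122]
ft_force: [0.6, -1.0, -0.2]
grip_width: 0.0424
```

Emit:
carry_out(
  commands=[
    [0, -13, 40, 0, 0, 0, 0],
    [0, -13, 40, 0, 0, 0, 0],
    [0, -13, 40, 0, 0, 0, 0],
    [0, -13, 40, 0, 0, 0, 0],
    [0, -13, 40, 0, 0, 0, 0],
  ],
)

```text
time_s: 20.8
tcp_pos: [0.6004, -0.3069, 0.2021]
eef_rot: [1.122, 1.261, -1.122]
ft_force: [0.8, 0.1, 0.3]
grip_width: 0.0429
```

Emit:
carry_out(
  commands=[
    [0, 0, 0, 0, 0, 0, 0],
    [0, 0, 0, 0, 0, 0, 0],
    [0, 0, 0, 0, 0, 0, 0],
  ],
)

```text
time_s: 21.1
tcp_pos: [0.6011, -0.3041, 0.2015]
eef_rot: [1.122, 1.263, -1.121]
ft_force: [0.1, -0.3, -0.2]
grip_width: 0.0427
```

```bash
python3 - <<'E'
from h import *
st();p,m=cap('wrist','w8.png'); blobs(p,m,(8,80,60),(25,255,255),.012,30)
np.save('w8.npy',m,allow_pickle=True)
cv2.imwrite('pics/w8b.png',cv2.resize(cv2.cvtColor(p,cv2.COLOR_RGB2BGR),(800,600)))
E
```

```text
t 21.1 fix -0.0912 -0.6053 tcp [ 0.6011 -0.3041  0.2015] [ 0.1 -0.3 -0.2] w 0.0427 R [[0.993, 0.118], [0.118, -0.993], [0.0, -0.0]]
px 326 12 w [ 0.648  -0.1484] fix -0.0132 -0.4625 len 0.021 ang 96.8
px 252 12 w [ 0.5789 -0.1563] fix -0.0825 -0.4559 len 0.019 ang 96.5
```

View pics/w8b.png

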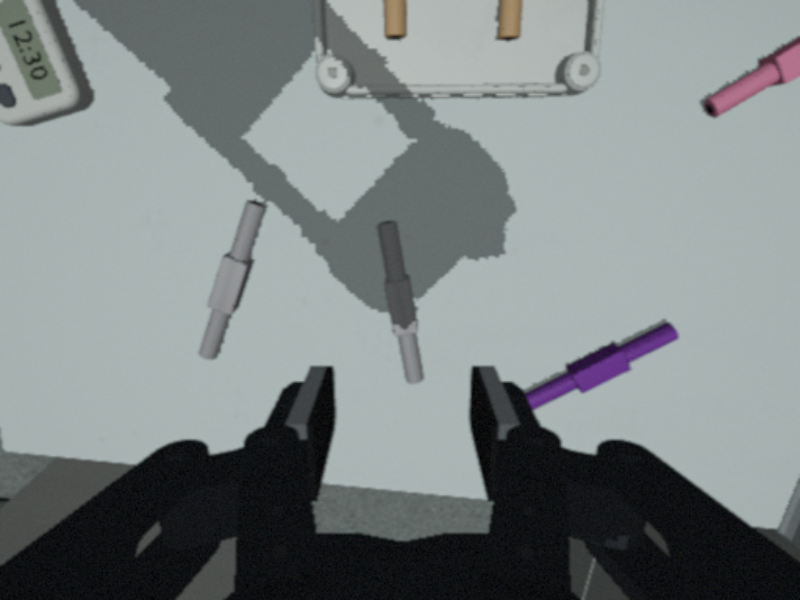

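The wrist view shows both blanks in the tray. Steel bars: left with ends (256,203)–(208,356), right with ends (388,224)–(415,381). The purple one (600,368) and the pink one are not meant.

```bash
python3 - <<'E'
from h import *
m=np.load('w8.npy',allow_pickle=True).item(); s=.64
for n,a,b,c in [('L',(255,204),(209,355),(230,283)),('R',(388,225),(415,380),(400.5,304))]:
    A=onz(m,a[0]*s,a[1]*s,.013)[:2];B=onz(m,b[0]*s,b[1]*s,.013)[:2];q=A-B
    print(n,'mid',((A+B)/2).round(4),'len',np.linalg.norm(q).round(4),'ang',np.degrees(np.arctan2(q[1],q[0])).round(1),'sq',onz(m,c[0]*s,c[1]*s,.018)[:2].round(4))
E
```

```text
L mid [ 0.4845 -0.3342] len 0.1173 ang 75.2 sq [ 0.4855 -0.3327]
R mid [ 0.6055 -0.337 ] len 0.1169 ang 106.2 sq [ 0.604  -0.3339]
```

Emit:
carry_out(
  commands=[
    [0, 0, 0, -4.7, 0, 0, 0],
    [0, 0, 0, -4.7, 0, 0, 0],
    [20, -5, 31, 0, 0, 0, 0],
    [40, 0, 0, 0, 0, 0, 0],
    [40, 0, 0, 0, 0, 0, 0],
  ],
)

```text
time_s: 21.65
tcp_pos: [0.6058, -0.336, 0.1014]
eef_rot: [0.998, 1.327, -0.998]
ft_force: [-0.2, -0.0, -0.1]
grip_width: 0.0429
```

Emit:
carry_out(
  commands=[
    [0, 0, 0, 0, 0, 0, 0],
    [0, 0, 0, 0, 0, 0, 0],
    [0, 0, 0, 0, 0, 0, 0],
  ],
)

```text
time_s: 21.95
tcp_pos: [0.6065, -0.3368, 0.1048]
eef_rot: [0.997, 1.325, -0.998]
ft_force: [-0.4, -0.1, 0.6]
grip_width: 0.0427
```

```bash
python3 - <<'E'
from h import *
st();p,m=cap('wrist','w9.png')
np.save('w9.npy',m,allow_pickle=True)
cv2.imwrite('pics/w9b.png',cv2.resize(cv2.cvtColor(p,cv2.COLOR_RGB2BGR),(640,480)))
E
```

```text
t 21.95 fix -0.0927 -0.6384 tcp [ 0.6065 -0.3368  0.1048] [-0.4 -0.1  0.6] w 0.0427 R [[0.96, 0.279], [0.279, -0.96], [0.003, 0.004]]
```

View pics/w9b.png

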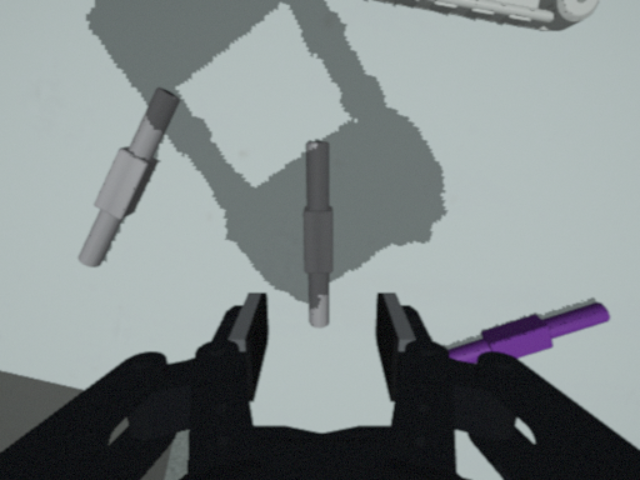

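The bar is parallel to the fingers; its square centre is at (318,240).

```bash
python3 - <<'E'
from h import *
m=np.load('w9.npy',allow_pickle=True).item(); 
w=onz(m,318*.8,239.5*.8,.018)[:2]; A=onz(m,317.5*.8,143*.8,.013)[:2];B=onz(m,319*.8,325*.8,.013)[:2];q=A-B
o=monitor.get_obs();R=Ro.from_rotvec(o['eef_rot']).as_matrix();print(w,(A+B)/2,np.degrees(np.arctan2(q[1],q[0])),np.linalg.norm(q)); print((R.T@np.r_[w-o['tcp_pos'][:2],0]).round(4),(R.T@np.r_[(A+B)/2-o['tcp_pos'][:2],0]).round(4))
E
```

```text
[ 0.60401935 -0.33482927] [ 0.60478174 -0.33687847] 106.51174041701263 0.11895967320310824
[-0.     -0.0018 -0.0029] [-0.     -0.0016 -0.0007]
```

Emit:
carry_out(
  commands=[
    [40, -1.7, -1.5, 0, 0, 0, 0],
    [30, 0, 0, 0, 0, 0, 0],
    [20, 0, 0, 0, 0, 0, 0],
    [8, 0, 0, 0, 0, 0, 0],
    [2, 0, 0, 0, 0, 0, 0],
  ],
)

```text
time_s: 22.5
tcp_pos: [0.6032, -0.3357, 0.0022]
eef_rot: [0.999, 1.328, -0.999]
ft_force: [-0.1, 0.2, 0.6]
grip_width: 0.0431
```

Emit:
carry_out(
  commands=[
    [0, 0, 0, 0, 0, 0, 0],
    [0, 0, 0, 0, 0, 0, 0.3],
    [0, 0, 0, 0, 0, 0, 1],
    [0, 0, 0, 0, 0, 0, 1],
    [0, 0, 0, 0, 0, 0, 1],
  ],
)

```text
time_s: 23.0
tcp_pos: [0.6037, -0.3362, 0.0033]
eef_rot: [0.998, 1.326, -0.999]
ft_force: [-1.3, -0.1, 6.1]
grip_width: 0.0165
```

Emit:
carry_out(
  commands=[
    [0, 0, 0, 0, 0, 0, 1],
    [0, 0, 0, 0, 0, 0, 1],
    [0, 0, 0, 0, 0, 0, 1],
    [0, 0, 0, 0, 0, 0, 1],
    [0, 0, 0, 0, 0, 0, 1],
  ],
)

```text
time_s: 23.5
tcp_pos: [0.6037, -0.3362, 0.0033]
eef_rot: [0.999, 1.326, -0.999]
ft_force: [-0.0, 0.3, 5.7]
grip_width: 0.0165
```

```bash
python3 - <<'E'
from h import *
st()
E
```

```text
t 23.5 fix -0.0952 -0.6372 tcp [ 0.6037 -0.3362  0.0033] [-0.   0.3  5.7] w 0.0165 R [[0.961, 0.278], [0.278, -0.961], [0.002, 0.003]]
```

Emit:
carry_out(
  commands=[
    [-20, 0, 0, 0, 0, 0, 1],
    [-40, 0, 0, 0, 0, 0, 1],
    [-40, 0, 0, 0, 0, 0, 1],
    [-40, 0, 0, 0, 0, 0, 1],
    [-40, 0, 0, 4.4, 0, 0, 1],
  ],
)

```text
time_s: 24.0
tcp_pos: [0.602, -0.3349, 0.1824]
eef_rot: [1.058, 1.3, -1.058]
ft_force: [1.2, -0.9, -1.8]
grip_width: 0.0161
```

Emit:
carry_out(
  commands=[
    [0, 6, -25, 0, 0, 0, 1],
    [0, 9, -36, 0, 0, 0, 1],
    [0, 9, -36, 0, 0, 0, 1],
    [0, 9, -36, 0, 0, 0, 1],
    [0, 9, -36, 0, 0, 0, 1],
  ],
)

```text
time_s: 24.5
tcp_pos: [0.6087, -0.1597, 0.1808]
eef_rot: [1.057, 1.3, -1.057]
ft_force: [1.6, 0.1, -1.5]
grip_width: 0.0164
```

Emit:
carry_out(
  commands=[
    [0, 9, -36, 0, 0, 0, 1],
    [0, 9, -36, 0, 0, 0, 1],
    [0, 9, -36, 0, 0, 0, 1],
    [0, 9, -36, 0, 0, 0, 1],
    [0, 9, -36, 0, 0, 0, 1],
  ],
)

```text
time_s: 25.0
tcp_pos: [0.6161, 0.0257, 0.1809]
eef_rot: [1.057, 1.3, -1.057]
ft_force: [-0.1, 0.1, -2.0]
grip_width: 0.0166
```

Emit:
carry_out(
  commands=[
    [0, 9, -36, 0, 0, 0, 1],
    [0, 9, -36, 0, 0, 0, 1],
    [0, 9, -36, 0, 0, 0, 1],
    [0, 9, -36, 0, 0, 0, 1],
    [0, 9, -36, 0, 0, 0, 1],
  ],
)

```text
time_s: 25.5
tcp_pos: [0.6235, 0.2109, 0.1808]
eef_rot: [1.056, 1.3, -1.058]
ft_force: [0.5, 0.5, -1.8]
grip_width: 0.0161
```

Emit:
carry_out(
  commands=[
    [0, 9, -36, 0, 0, 0, 1],
    [0, 9, -36, 0, 0, 0, 1],
    [0, 5, -20, 0, 0, 0, 1],
    [0, 0, 0, 0, 0, 0, 1],
    [0, 0, 0, 0, 0, 0, 1],
  ],
)

```text
time_s: 26.0
tcp_pos: [0.6274, 0.3041, 0.1806]
eef_rot: [1.055, 1.3, -1.057]
ft_force: [-0.1, -0.6, -2.2]
grip_width: 0.0166
```

```bash
python3 - <<'E'
from h import *
st();p,m=cap('wrist','w10.png')
np.save('w10.npy',m,allow_pickle=True)
cv2.imwrite('pics/w10b.png',cv2.resize(cv2.cvtColor(p,cv2.COLOR_RGB2BGR),(640,480)))
E
```

```text
t 26.0 fix 0.0599 -0.0152 tcp [0.6274 0.3041 0.1806] [-0.1 -0.6 -2.2] w 0.0166 R [[0.979, 0.204], [0.204, -0.979], [-0.001, 0.001]]
```

View pics/w10b.png

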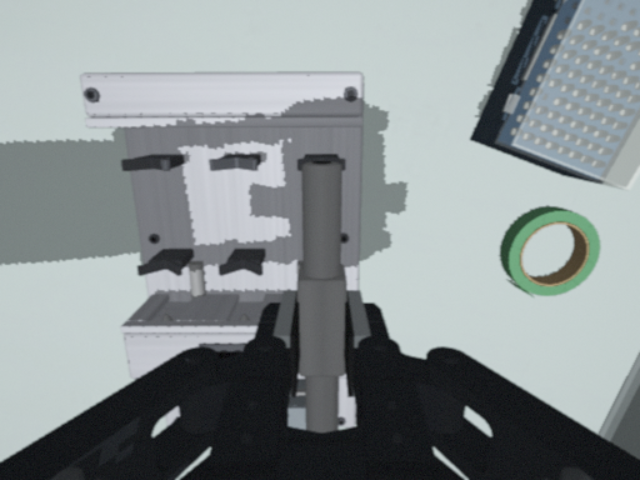

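Emit:
carry_out(
  commands=[
    [40, 0, 0, 0, 0, 0, 1],
    [40, 0, 0, 0, 0, 0, 1],
    [30, 0, 0, 0, 0, 0, 1],
    [10, 0, 0, 0, 0, 0, 1],
    [0, 0, 0, 0, 0, 0, 1],
  ],
)

```text
time_s: 26.55
tcp_pos: [0.6268, 0.3028, 0.0596]
eef_rot: [1.055, 1.301, -1.061]
ft_force: [-0.9, 0.2, -0.9]
grip_width: 0.0165
```

Emit:
carry_out(
  commands=[
    [6, 0, 0, 0, 0, 0, 1],
    [5, 0, 0, 0, 0, 0, 1],
    [3, 0, 0, 0, 0, 0, 1],
    [0, 0, 0, 0, 0, 0, 1],
    [0, 0, 0, 0, 0, 0, 1],
  ],
)

```text
time_s: 27.05
tcp_pos: [0.6281, 0.3043, 0.0477]
eef_rot: [1.057, 1.299, -1.056]
ft_force: [0.2, 0.2, -1.9]
grip_width: 0.0165
```

```bash
python3 - <<'E'
from h import *
st()
E
```

```text
t 27.05 fix 0.0606 -0.0152 tcp [0.6281 0.3043 0.0477] [ 0.2  0.2 -1.9] w 0.0165 R [[0.979, 0.204], [0.204, -0.979], [0.001, 0.0]]
```

Emit:
carry_out(
  commands=[
    [2, 0, 0, 0, 0, 0, 1],
    [2, 0, 0, 0, 0, 0, 1],
    [0, 0, 0, 0, 0, 0, 1],
    [0, 0, 0, 0, 0, 0, 1],
  ],
)

```text
time_s: 27.45
tcp_pos: [0.6283, 0.3044, 0.0455]
eef_rot: [1.057, 1.299, -1.056]
ft_force: [-5.3, -1.1, 8.3]
grip_width: 0.0165
```

```bash
python3 - <<'E'
from h import *
st()
E
```

```text
t 27.45 fix 0.0608 -0.0151 tcp [0.6283 0.3044 0.0455] [-5.3 -1.1  8.3] w 0.0165 R [[0.979, 0.204], [0.204, -0.979], [0.001, 0.0]]
```

Emit:
carry_out(
  commands=[
    [0, -0.8, 0, 0, 0, 0, 0.6],
    [0, 0, 0, 0, 0, 0, 0.3],
    [0, 0, 0, 0, 0, 0, 0],
    [0, 0, 0, 0, 0, 0, 0],
    [-30, 0, 0, 0, 0, 0, 0],
  ],
)

```text
time_s: 27.95
tcp_pos: [0.6233, 0.3029, 0.068]
eef_rot: [1.051, 1.305, -1.065]
ft_force: [-1.0, 0.3, -0.6]
grip_width: 0.0426
```

Emit:
carry_out(
  commands=[
    [-40, 0, 0, 0, 0, 0, 0],
    [-40, 0, 0, 0, 0, 0, 0],
    [-40, 0, 0, 0, 0, 0, 0],
    [0, 0, 0, 0, 0, 0, 0],
    [0, 0, 0, 0, 0, 0, 0],
  ],
)

```text
time_s: 28.45
tcp_pos: [0.6278, 0.3043, 0.1946]
eef_rot: [1.058, 1.298, -1.055]
ft_force: [-0.5, -0.1, -1.1]
grip_width: 0.0427
```

```bash
python3 - <<'E'
from h import *
st();p,m=cap('wrist','w11.png')
cv2.imwrite('pics/w11b.png',cv2.resize(cv2.cvtColor(p,cv2.COLOR_RGB2BGR),(640,480)))
E
```

```text
t 28.45 fix 0.0603 -0.0152 tcp [0.6278 0.3043 0.1946] [-0.5 -0.1 -1.1] w 0.0427 R [[0.979, 0.204], [0.204, -0.979], [0.003, -0.0]]
```

View pics/w11b.png

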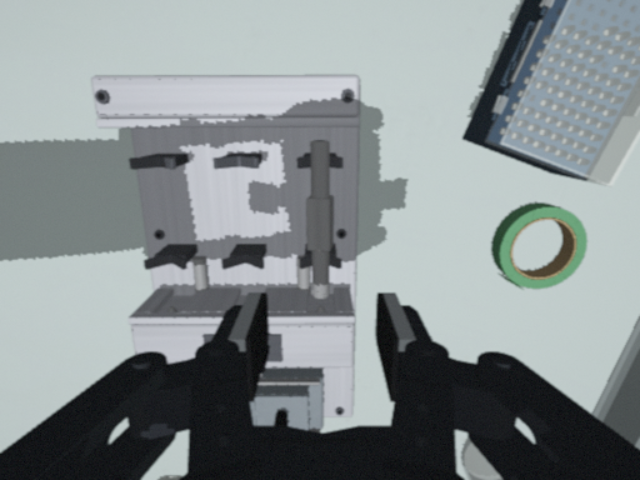

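The bar lies seated in lane 2 at (320,220), clear of both hoods. Now to the second bar.

Emit:
carry_out(
  commands=[
    [0, -10, 22, 0, 0, 0, 0],
    [0, -17, 37.2, 0, 0, 0, 0],
    [0, -17, 37.2, 0, 0, 0, 0],
    [0, -17, 37.2, 0, 0, 0, 0],
    [0, -17, 37.2, 0, 0, 0, 0],
  ],
)

```text
time_s: 29.0
tcp_pos: [0.5835, 0.1195, 0.1906]
eef_rot: [1.055, 1.303, -1.06]
ft_force: [1.1, -0.8, -0.6]
grip_width: 0.0427
```

Emit:
carry_out(
  commands=[
    [0, -17, 37.2, 0, 0, 0, 0],
    [0, -17, 37.2, 0, 0, 0, 0],
    [0, -17, 37.2, 0, 0, 0, 0],
    [0, -17, 37.2, 0, 0, 0, 0],
    [0, -17, 37.2, 0, 0, 0, 0],
  ],
)

```text
time_s: 29.5
tcp_pos: [0.5382, -0.0795, 0.1908]
eef_rot: [1.056, 1.303, -1.059]
ft_force: [-0.1, 0.7, -0.1]
grip_width: 0.0431
```

Emit:
carry_out(
  commands=[
    [0, -17, 37.2, 0, 0, 0, 0],
    [0, -17, 37.2, 0, 0, 0, 0],
    [0, -17, 37.2, 0, 0, 0, 0],
    [0, -17, 37.2, 0, 0, 0, 0],
    [0, -17, 37.2, 0, 0, 0, 0],
  ],
)

```text
time_s: 30.0
tcp_pos: [0.4931, -0.2785, 0.1907]
eef_rot: [1.058, 1.304, -1.057]
ft_force: [1.4, -0.4, 0.0]
grip_width: 0.0427
```

Emit:
carry_out(
  commands=[
    [20, -12, 24, 0, 0, 0, 0],
    [20, 0, 0, 6.65, 0, 0, 0],
    [20, 0, 0, 6.65, 0, 0, 0],
    [20, 0, 0, 6.65, 0, 0, 0],
    [20, 0, 0, 6.65, 0, 0, 0],
  ],
)

```text
time_s: 30.5
tcp_pos: [0.4864, -0.3026, 0.09]
eef_rot: [1.402, 1.077, -1.403]
ft_force: [0.2, -0.1, -0.6]
grip_width: 0.0429
```

Emit:
carry_out(
  commands=[
    [0, 0, 0, 0, 0, 0, 0],
    [0, 0, 0, 0, 0, 0, 0],
    [0, 0, 0, 0, 0, 0, 0],
  ],
)

```text
time_s: 30.8
tcp_pos: [0.4883, -0.3041, 0.0939]
eef_rot: [1.396, 1.075, -1.396]
ft_force: [0.4, -0.7, -0.1]
grip_width: 0.0424
```

```bash
python3 - <<'E'
from h import *
st();p,m=cap('wrist','w12.png')
np.save('w12.npy',m,allow_pickle=True)
cv2.imwrite('pics/w12b.png',cv2.resize(cv2.cvtColor(p,cv2.COLOR_RGB2BGR),(640,480)))
E
```

```text
t 30.8 fix -0.2016 -0.582 tcp [ 0.4883 -0.3041  0.0939] [ 0.4 -0.7 -0.1] w 0.0424 R [[0.967, -0.254], [-0.254, -0.967], [0.001, 0.0]]
```

View pics/w12b.png

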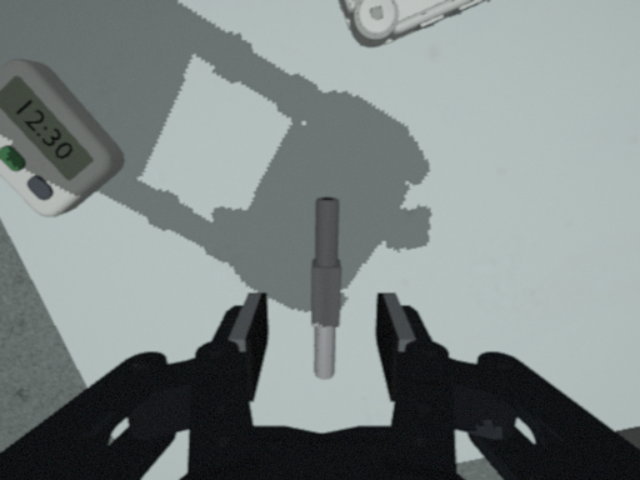

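The second bar is between the jaws, with its ends at (328,200)–(324,376) and square at (326,293).

```bash
python3 - <<'E'
from h import *
m=np.load('w12.npy',allow_pickle=True).item(); 
w=onz(m,326*.8,293*.8,.018)[:2]; A=onz(m,328*.8,200*.8,.013)[:2];B=onz(m,324*.8,376*.8,.013)[:2];q=A-B
o=monitor.get_obs();R=Ro.from_rotvec(o['eef_rot']).as_matrix();print(np.degrees(np.arctan2(q[1],q[0])),np.linalg.norm(q)); print((R.T@np.r_[w-o['tcp_pos'][:2],0]).round(4),(R.T@np.r_[(A+B)/2-o['tcp_pos'][:2],0]).round(4))
E
```

```text
74.24122871737717 0.11928663363834197
[0.     0.0027 0.0276] [0.     0.0027 0.0308]
```

Emit:
carry_out(
  commands=[
    [0, 2.5, 29.5, 1, 0, 0, 0],
    [40, 0, 0, 0, 0, 0, 0],
    [30, 0, 0, 0, 0, 0, 0],
    [15, 0, 0, 0, 0, 0, 0],
    [4, 0, 0, 0, 0, 0, 0],
  ],
)

```text
time_s: 31.35
tcp_pos: [0.4821, -0.3322, 0.0031]
eef_rot: [1.41, 1.068, -1.41]
ft_force: [0.4, 0.6, 0.1]
grip_width: 0.0427
```

Emit:
carry_out(
  commands=[
    [0, 0, 0, 0, 0, 0, 0],
    [0, 0, 0, 0, 0, 0, 0.3],
    [0, 0, 0, 0, 0, 0, 1],
    [0, 0, 0, 0, 0, 0, 1],
    [0, 0, 0, 0, 0, 0, 1],
  ],
)

```text
time_s: 31.85
tcp_pos: [0.484, -0.3341, 0.0064]
eef_rot: [1.41, 1.062, -1.409]
ft_force: [-0.5, -0.4, 6.4]
grip_width: 0.0164
```

Emit:
carry_out(
  commands=[
    [0, 0, 0, 0, 0, 0, 1],
    [0, 0, 0, 0, 0, 0, 1],
    [0, 0, 0, 0, 0, 0, 1],
  ],
)

```text
time_s: 32.15
tcp_pos: [0.484, -0.3341, 0.0064]
eef_rot: [1.409, 1.062, -1.409]
ft_force: [-0.9, 1.6, 6.2]
grip_width: 0.0162
```

```bash
python3 - <<'E'
from h import *
st()
E
```

```text
t 32.15 fix -0.212 -0.6105 tcp [ 0.484  -0.3341  0.0064] [-0.9  1.6  6.2] w 0.0162 R [[0.962, -0.273], [-0.273, -0.962], [0.003, 0.002]]
```

Emit:
carry_out(
  commands=[
    [-20, 0, 0, 0, 0, 0, 1],
    [-40, 0, 0, 0, 0, 0, 1],
    [-40, 0, 0, 0, 0, 0, 1],
    [-40, 0, 0, -6.9, 0, 0, 1],
    [-40, 0, 0, -6.9, 0, 0, 1],
  ],
)

```text
time_s: 32.65
tcp_pos: [0.4825, -0.3326, 0.186]
eef_rot: [1.232, 1.194, -1.232]
ft_force: [0.1, 0.3, -2.4]
grip_width: 0.0164
```

Emit:
carry_out(
  commands=[
    [0, 0, 0, -6.9, 0, 0, 1],
    [0, 0, 0, -6.9, 0, 0, 1],
    [0, 0, 0, 0, 0, 0, 1],
    [0, 5, -20, 0, 0, 0, 1],
    [0, 9, -36, 0, 0, 0, 1],
  ],
)

```text
time_s: 33.15
tcp_pos: [0.4847, -0.2762, 0.184]
eef_rot: [1.061, 1.296, -1.062]
ft_force: [-0.3, 1.1, -1.7]
grip_width: 0.0164
```

Emit:
carry_out(
  commands=[
    [0, 9, -36, 0, 0, 0, 1],
    [0, 9, -36, 0, 0, 0, 1],
    [0, 9, -36, 0, 0, 0, 1],
    [0, 9, -36, 0, 0, 0, 1],
    [0, 9, -36, 0, 0, 0, 1],
  ],
)

```text
time_s: 33.65
tcp_pos: [0.492, -0.0883, 0.184]
eef_rot: [1.06, 1.298, -1.06]
ft_force: [0.5, 0.5, -2.0]
grip_width: 0.0165
```

Emit:
carry_out(
  commands=[
    [0, 9, -36, 0, 0, 0, 1],
    [0, 9, -36, 0, 0, 0, 1],
    [0, 9, -36, 0, 0, 0, 1],
    [0, 9, -36, 0, 0, 0, 1],
    [0, 9, -36, 0, 0, 0, 1],
  ],
)

```text
time_s: 34.15
tcp_pos: [0.4994, 0.0971, 0.184]
eef_rot: [1.059, 1.298, -1.06]
ft_force: [-0.3, -0.4, -1.1]
grip_width: 0.0163
```

Emit:
carry_out(
  commands=[
    [0, 9, -36, 0, 0, 0, 1],
    [0, 9, -36, 0, 0, 0, 1],
    [0, 9, -36, 0, 0, 0, 1],
    [0, 9, -36, 0, 0, 0, 1],
    [0, 7, -28, 0, 0, 0, 1],
  ],
)

```text
time_s: 34.65
tcp_pos: [0.5064, 0.2747, 0.1839]
eef_rot: [1.058, 1.299, -1.059]
ft_force: [0.3, 0.0, -2.2]
grip_width: 0.0161
```

Emit:
carry_out(
  commands=[
    [0, 0, 0, 0, 0, 0, 1],
    [0, 0, 0, 0, 0, 0, 1],
    [0, 0, 0, 0, 0, 0, 1],
  ],
)

```text
time_s: 34.95
tcp_pos: [0.5069, 0.2717, 0.184]
eef_rot: [1.058, 1.299, -1.059]
ft_force: [-0.6, -1.0, -2.4]
grip_width: 0.0161
```

```bash
python3 - <<'E'
from h import *
st();p,m=cap('wrist','w13.png')
cv2.imwrite('pics/w13b.png',cv2.resize(cv2.cvtColor(p,cv2.COLOR_RGB2BGR),(640,480)))
E
```

```text
t 34.95 fix -0.0648 -0.0221 tcp [0.5069 0.2717 0.184 ] [-0.6 -1.  -2.4] w 0.0161 R [[0.979, 0.202], [0.202, -0.979], [-0.001, 0.0]]
```

View pics/w13b.png

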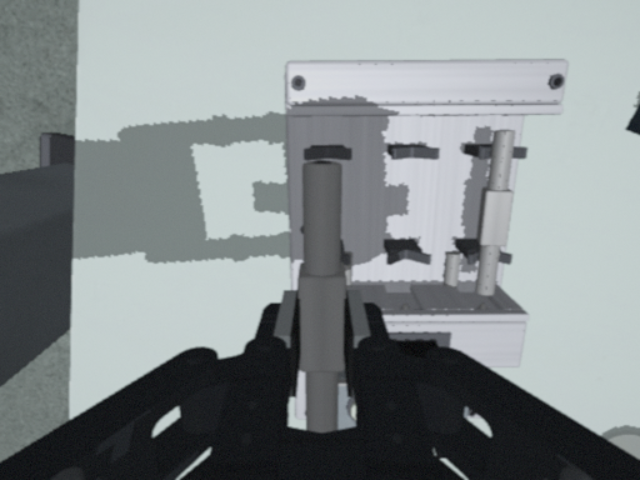

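Bar held straight; V tops at (328,152), so a correction of +4.5 and -7 mm is needed.

Emit:
carry_out(
  commands=[
    [0, 4.5, -7, 0, 0, 0, 1],
    [40, 0, 0, 0, 0, 0, 1],
    [40, 0, 0, 0, 0, 0, 1],
    [30, 0, 0, 0, 0, 0, 1],
    [10, 0, 0, 0, 0, 0, 1],
  ],
)

```text
time_s: 35.5
tcp_pos: [0.5074, 0.2793, 0.0604]
eef_rot: [1.054, 1.303, -1.063]
ft_force: [-0.9, -0.5, -2.1]
grip_width: 0.0158
```

Emit:
carry_out(
  commands=[
    [8, 0, 0, 0, 0, 0, 1],
    [3, 0, 0, 0, 0, 0, 1],
    [2, 0, 0, 0, 0, 0, 1],
    [0, 0, 0, 0, 0, 0, 1],
    [0, 0, 0, 0, 0, 0, 1],
  ],
)

```text
time_s: 36.0
tcp_pos: [0.5108, 0.2807, 0.0524]
eef_rot: [1.058, 1.298, -1.055]
ft_force: [-0.5, -0.3, -1.8]
grip_width: 0.0162
```

```bash
python3 - <<'E'
from h import *
st()
E
```

```text
t 36.0 fix -0.0591 -0.0141 tcp [0.5108 0.2807 0.0524] [-0.5 -0.3 -1.8] w 0.0162 R [[0.979, 0.204], [0.204, -0.979], [0.002, -0.0]]
```

Emit:
carry_out(
  commands=[
    [2, -0.8, 0, 0, 0, 0, 1],
    [2, 0, 0, 0, 0, 0, 1],
    [1.5, 0, 0, 0, 0, 0, 1],
    [0, 0, 0, 0, 0, 0, 1],
    [0, 0, 0, 0, 0, 0, 1],
  ],
)

```text
time_s: 36.5
tcp_pos: [0.5094, 0.2804, 0.0473]
eef_rot: [1.056, 1.299, -1.057]
ft_force: [-4.3, -1.6, 8.3]
grip_width: 0.016
```

```bash
python3 - <<'E'
from h import *
st()
E
```

```text
t 36.5 fix -0.0605 -0.0142 tcp [0.5094 0.2804 0.0473] [-4.3 -1.6  8.3] w 0.016 R [[0.979, 0.204], [0.204, -0.979], [0.0, 0.0]]
```

Emit:
carry_out(
  commands=[
    [0, 0, 0, 0, 0, 0, 0.6],
    [0, 0, 0, 0, 0, 0, 0.3],
    [0, 0, 0, 0, 0, 0, 0],
    [0, 0, 0, 0, 0, 0, 0],
    [-30, 0, 0, 0, 0, 0, 0],
  ],
)

```text
time_s: 37.0
tcp_pos: [0.5056, 0.2791, 0.0717]
eef_rot: [1.051, 1.305, -1.064]
ft_force: [-0.9, -0.1, 0.1]
grip_width: 0.0424
```

Emit:
carry_out(
  commands=[
    [-40, 0, 0, 0, 0, 0, 0],
    [-40, 0, 0, 0, 0, 0, 0],
    [-10, 0, 0, 0, 0, 0, 1],
    [0, 15, 32, 0, 0, 0, 1],
    [0, 15, 32, 0, 0, 0, 1],
  ],
)

```text
time_s: 37.5
tcp_pos: [0.5518, 0.2237, 0.1659]
eef_rot: [1.056, 1.3, -1.055]
ft_force: [0.8, 0.4, -1.1]
grip_width: 0.0002
```

Emit:
carry_out(
  commands=[
    [0, 15, 32, 0, 0, 0, 1],
    [0, 15, 32, 0, 0, 0, 1],
    [0, 0, 0, 0, 0, 0, 1],
    [0, 0, 0, 0, 0, 0, 1],
    [0, 0, 0, 0, 0, 0, 1],
  ],
)

```text
time_s: 38.0
tcp_pos: [0.5931, 0.1679, 0.1651]
eef_rot: [1.056, 1.301, -1.057]
ft_force: [-0.2, -0.3, -0.8]
grip_width: 0.0002
```

```bash
python3 - <<'E'
from h import *
st();p,m=cap('wrist','w14.png')
np.save('w14.npy',m,allow_pickle=True)
cv2.imwrite('pics/w14b.png',cv2.resize(cv2.cvtColor(p,cv2.COLOR_RGB2BGR),(640,480)))
E
```

```text
t 38.0 fix -0.0017 -0.1415 tcp [0.5931 0.1679 0.1651] [-0.2 -0.3 -0.8] w 0.0002 R [[0.979, 0.204], [0.204, -0.979], [-0.001, -0.001]]
```

View pics/w14b.png

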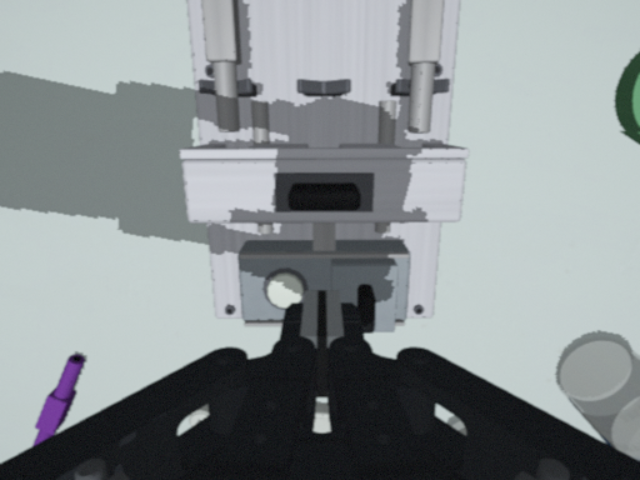

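Both bars lie in their lanes with the tailstock back. Fin at (324,197), button at (285,290), catch fin at (367,307). Pushing the fin with the shut fingers comes next.

```bash
python3 - <<'E'
from h import *
m=np.load('w14.npy',allow_pickle=True).item()
for n,u,v,z in [('finback',324,210,.096),('tailback',324,220,.07),('btn',285,290,.051),('catchfin',367,288,.088)]:
    d=onz(m,u*.8,v*.8,z)[:2]-O; print(n,(d@ex).round(4),(d@ey).round(4))
E
```

```text
finback -0.0003 -0.116
tailback -0.0002 -0.1283
btn -0.0279 -0.1845
catchfin 0.026 -0.1665
```

Emit:
carry_out(
  commands=[
    [40, 1, 3, 0, 0, 0, 1],
    [30, 0, 0, 0, 0, 0, 1],
    [14, 0, 0, 0, 0, 0, 1],
    [0, 0, 0, 0, 0, 0, 1],
    [0, 0, 0, 0, 0, 0, 1],
  ],
)

```text
time_s: 38.55
tcp_pos: [0.5962, 0.165, 0.083]
eef_rot: [1.057, 1.298, -1.055]
ft_force: [0.3, 0.1, 1.1]
grip_width: 0.0002
```

Emit:
carry_out(
  commands=[
    [0, 0, -6, 0, 0, 0, 1],
    [0, 0, -5, 0, 0, 0, 1],
    [0, 0, -4, 0, 0, 0, 1],
    [0, 0, -4, 0, 0, 0, 1],
    [0, 0, -4, 0, 0, 0, 1],
  ],
)

```text
time_s: 39.05
tcp_pos: [0.5915, 0.186, 0.0826]
eef_rot: [1.055, 1.297, -1.057]
ft_force: [-0.4, -6.0, 3.1]
grip_width: 0.0001
```

Emit:
carry_out(
  commands=[
    [0, 0, -4, 0, 0, 0, 1],
    [0, 0, -4, 0, 0, 0, 1],
    [0, 0, -4, 0, 0, 0, 1],
    [0, 0, 0, 0, 0, 0, 1],
    [0, 0, 0, 0, 0, 0, 1],
  ],
)

```text
time_s: 39.55
tcp_pos: [0.5891, 0.1975, 0.0825]
eef_rot: [1.055, 1.297, -1.057]
ft_force: [-0.5, -5.9, 3.3]
grip_width: -0.0001
```

```bash
python3 - <<'E'
from h import *
st()
E
```

```text
t 39.55 fix 0.0004 -0.1117 tcp [0.5891 0.1975 0.0825] [-0.5 -5.9  3.3] w -0.0001 R [[0.979, 0.204], [0.204, -0.979], [0.001, 0.003]]
```

Emit:
carry_out(
  commands=[
    [0, 0, -3, 0, 0, 0, 1],
    [0, 0, -3, 0, 0, 0, 1],
    [0, 0, -3, 0, 0, 0, 1],
    [0, 0, 0, 0, 0, 0, 1],
    [0, 0, 0, 0, 0, 0, 1],
  ],
)

```text
time_s: 40.05
tcp_pos: [0.5875, 0.205, 0.0826]
eef_rot: [1.054, 1.295, -1.059]
ft_force: [0.0, -9.5, 3.5]
grip_width: -0.0001
```

Emit:
carry_out(
  commands=[
    [0, 0, -2, 0, 0, 0, 1],
    [0, 0, -1, 0, 0, 0, 1],
    [0, 0, 0, 0, 0, 0, 1],
    [0, 0, 0, 0, 0, 0, 1],
  ],
)

```text
time_s: 40.45
tcp_pos: [0.5869, 0.2076, 0.0826]
eef_rot: [1.053, 1.295, -1.059]
ft_force: [-0.3, -10.8, 2.9]
grip_width: 0.0
```

```bash
python3 - <<'E'
from h import *
st()
E
```

```text
t 40.45 fix 0.0004 -0.1014 tcp [0.5869 0.2076 0.0826] [ -0.3 -10.8   2.9] w 0.0 R [[0.979, 0.204], [0.204, -0.979], [0.0, 0.005]]
```

Emit:
carry_out(
  commands=[
    [0, 0, -1.5, 0, 0, 0, 1],
    [0, 0, -1.5, 0, 0, 0, 1],
    [0, 0, 0, 0, 0, 0, 1],
    [0, 0, 0, 0, 0, 0, 1],
  ],
)

```text
time_s: 40.85
tcp_pos: [0.5863, 0.2106, 0.0825]
eef_rot: [1.054, 1.295, -1.059]
ft_force: [0.0, -10.3, 3.1]
grip_width: -0.0003
```

Emit:
carry_out(
  commands=[
    [0, 0, -1, 0, 0, 0, 1],
    [0, 0, 0, 0, 0, 0, 1],
    [0, 0, 0, 0, 0, 0, 1],
  ],
)

```text
time_s: 41.15
tcp_pos: [0.5861, 0.2116, 0.0826]
eef_rot: [1.054, 1.295, -1.059]
ft_force: [0.7, -10.7, 4.3]
grip_width: -0.0002
```

```bash
python3 - <<'E'
from h import *
st()
E
```

```text
t 41.15 fix 0.0004 -0.0973 tcp [0.5861 0.2116 0.0826] [  0.7 -10.7   4.3] w -0.0002 R [[0.979, 0.204], [0.204, -0.979], [0.0, 0.005]]
```

Emit:
carry_out(
  commands=[
    [0, 0, -1, 0, 0, 0, 1],
    [0, 0, -1, 0, 0, 0, 1],
    [0, 0, 0, 0, 0, 0, 1],
    [0, 0, 0, 0, 0, 0, 1],
  ],
)

```text
time_s: 41.55
tcp_pos: [0.586, 0.2121, 0.0826]
eef_rot: [1.052, 1.293, -1.06]
ft_force: [1.2, -15.5, 4.7]
grip_width: -0.0001
```

Emit:
carry_out(
  commands=[
    [0, 0, -1, 0, 0, 0, 1],
    [0, 0, 0, 0, 0, 0, 1],
    [0, 0, 0, 0, 0, 0, 1],
  ],
)

```text
time_s: 41.85
tcp_pos: [0.586, 0.2121, 0.0826]
eef_rot: [1.051, 1.292, -1.061]
ft_force: [0.8, -18.9, 4.0]
grip_width: 0.0002
```

```bash
python3 - <<'E'
from h import *
st()
E
```

```text
t 41.85 fix 0.0004 -0.0968 tcp [0.586  0.2121 0.0826] [  0.8 -18.9   4. ] w 0.0002 R [[0.979, 0.204], [0.204, -0.979], [-0.0, 0.009]]
```

Emit:
carry_out(
  commands=[
    [0, 0, 5, 0, 0, 0, 1],
    [0, 0, 8, 0, 0, 0, 1],
    [-30, 0, 0, 0, 0, 0, 1],
    [-40, 0, 0, 0, 0, 0, 1],
    [-20, 0, 0, 0, 0, 0, 0],
  ],
)

```text
time_s: 42.35
tcp_pos: [0.5887, 0.2051, 0.1754]
eef_rot: [1.06, 1.296, -1.053]
ft_force: [0.4, 0.1, -0.3]
grip_width: 0.0129
```

Emit:
carry_out(
  commands=[
    [0, 13, 35, 0, 0, 0, 0],
    [0, 13, 35, 0, 0, 0, 0],
    [0, 0, 0, 0, 0, 0, 0],
    [0, 0, 0, 0, 0, 0, 0],
    [0, 0, 0, 0, 0, 0, 0],
  ],
)

```text
time_s: 42.85
tcp_pos: [0.6263, 0.1422, 0.1714]
eef_rot: [1.056, 1.301, -1.057]
ft_force: [-1.6, 0.3, 0.1]
grip_width: 0.0426
```

```bash
python3 - <<'E'
from h import *
st();p,m=cap('wrist','w15.png')
np.save('w15.npy',m,allow_pickle=True)
cv2.imwrite('pics/w15b.png',cv2.resize(cv2.cvtColor(p,cv2.COLOR_RGB2BGR),(640,480)))
E
```

```text
t 42.85 fix 0.0254 -0.1736 tcp [0.6263 0.1422 0.1714] [-1.6  0.3  0.1] w 0.0426 R [[0.979, 0.204], [0.204, -0.979], [-0.001, -0.001]]
```

View pics/w15b.png

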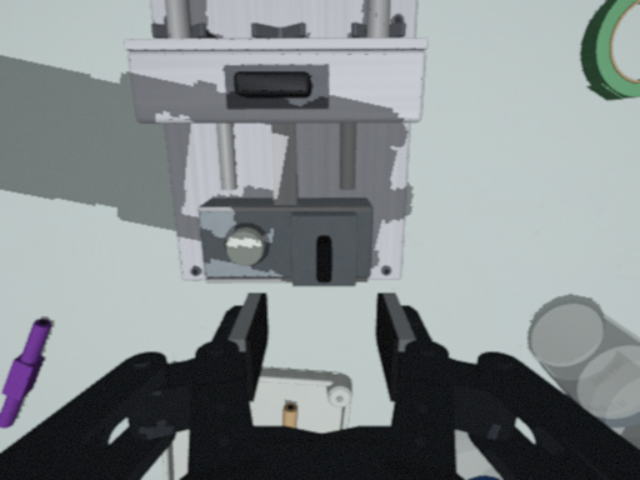

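The tailstock stays home after I backed away, so it is latched, and the button (247,243) stands out. Now the catch fin at (323,258).

Emit:
carry_out(
  commands=[
    [0, 1.5, 11.5, 0, 0, 0, 0],
    [40, 0, 0, 0, 0, 0, 0],
    [40, 0, 0, 0, 0, 0, 0],
    [15, 0, 0, 0, 0, 0, 0],
    [4, 0, 0, 0, 0, 0, 0],
  ],
)

```text
time_s: 43.4
tcp_pos: [0.629, 0.1303, 0.0704]
eef_rot: [1.055, 1.303, -1.06]
ft_force: [-0.5, -0.0, -0.0]
grip_width: 0.0427
```

Emit:
carry_out(
  commands=[
    [0, 0, 0, 0, 0, 0, 0],
    [0, 0, 0, 0, 0, 0, 0.5],
    [0, 0, 0, 0, 0, 0, 1],
    [0, 0, 0, 0, 0, 0, 1],
    [0, 0, 0, 0, 0, 0, 1],
  ],
)

```text
time_s: 43.9
tcp_pos: [0.6303, 0.13, 0.0752]
eef_rot: [1.055, 1.3, -1.058]
ft_force: [-7.9, -1.9, 9.3]
grip_width: 0.0079
```

Emit:
carry_out(
  commands=[
    [0, 0, 0, 0, 0, 0, 1],
    [0, -8, 0, 0, 0, 0, 1],
    [0, -8, 0, 0, 0, 0, 1],
    [0, -8, 0, 0, 0, 0, 1],
    [0, -8, 0, 0, 0, 0, 1],
  ],
)

```text
time_s: 44.4
tcp_pos: [0.6011, 0.1238, 0.0753]
eef_rot: [1.059, 1.295, -1.053]
ft_force: [1.3, 1.3, 6.1]
grip_width: 0.0082
```

Emit:
carry_out(
  commands=[
    [0, -8, 0, 0, 0, 0, 1],
    [0, -8, 0, 0, 0, 0, 1],
    [0, -5, 0, 0, 0, 0, 1],
    [0, 0, 0, 0, 0, 0, 1],
    [0, 0, 0, 0, 0, 0, 1],
  ],
)

```text
time_s: 44.9
tcp_pos: [0.5799, 0.1193, 0.0752]
eef_rot: [1.058, 1.296, -1.055]
ft_force: [-2.0, 0.4, 9.1]
grip_width: 0.0083
```

```bash
python3 - <<'E'
from h import *
st()
E
```

```text
t 44.9 fix -0.0247 -0.1864 tcp [0.5799 0.1193 0.0752] [-2.   0.4  9.1] w 0.0083 R [[0.979, 0.204], [0.204, -0.979], [0.003, 0.001]]
```

Emit:
carry_out(
  commands=[
    [0, -2, 0, 0, 0, 0, 1],
    [0, -2, 0, 0, 0, 0, 1],
    [0, -1, 0, 0, 0, 0, 1],
    [0, 0, 0, 0, 0, 0, 1],
    [0, 0, 0, 0, 0, 0, 1],
  ],
)

```text
time_s: 45.4
tcp_pos: [0.5763, 0.1185, 0.0752]
eef_rot: [1.059, 1.294, -1.053]
ft_force: [3.6, 0.2, 7.3]
grip_width: 0.0081
```

```bash
python3 - <<'E'
from h import *
st()
E
```

```text
t 45.4 fix -0.0284 -0.1864 tcp [0.5763 0.1185 0.0752] [3.6 0.2 7.3] w 0.0081 R [[0.979, 0.204], [0.204, -0.979], [0.006, 0.001]]
```

Emit:
carry_out(
  commands=[
    [0, -1.5, 0, 0, 0, 0, 1],
    [0, 0, 0, 0, 0, 0, 1],
    [0, 1.5, 0, 0, 0, 0, 0.6],
    [0, 0, 0, 0, 0, 0, 0.2],
    [0, 0, 0, 0, 0, 0, 0],
  ],
)

```text
time_s: 45.9
tcp_pos: [0.5729, 0.1185, 0.0721]
eef_rot: [1.056, 1.301, -1.058]
ft_force: [-0.8, -0.9, -0.8]
grip_width: 0.0426
```

Emit:
carry_out(
  commands=[
    [-20, 0, 0, 0, 0, 0, 0],
    [-40, 0, 0, 0, 0, 0, 0],
    [-40, 0, 0, 0, 0, 0, 0],
    [-40, 0, 0, 0, 0, 0, 0],
    [-40, 0, 0, 0, 0, 0, 0],
  ],
)

```text
time_s: 46.4
tcp_pos: [0.573, 0.1185, 0.2538]
eef_rot: [1.056, 1.3, -1.058]
ft_force: [0.6, -0.2, -0.9]
grip_width: 0.0425
```

Emit:
carry_out(
  commands=[
    [0, 5, -35, 0, 0, 0, 0],
    [0, 5, -35, 0, 0, 0, 0],
    [0, 5, -20, 0, 0, 0, 0],
    [0, 0, 0, 0, 0, 0, 0],
    [0, 0, 0, 0, 0, 0, 0],
  ],
)

```text
time_s: 46.9
tcp_pos: [0.5698, 0.2095, 0.2521]
eef_rot: [1.055, 1.3, -1.058]
ft_force: [0.4, -0.5, 0.2]
grip_width: 0.0426
```

```bash
python3 - <<'E'
from h import *
st();p,m=cap('wrist','w16.png'); np.save('w16.npy',m,allow_pickle=True)
q,mt=cap('top','t16.png'); s,_=cap('side','s16.png')
a=cv2.resize(p,(533,400)); b=cv2.resize(q[130:270,240:420],(257,200)); c=cv2.resize(s[130:290,200:380],(257,200))
cv2.imwrite('pics/fin.png',cv2.cvtColor(np.hstack([a,np.vstack([b,c])]),cv2.COLOR_RGB2BGR))
E
```

```text
t 46.9 fix -0.016 -0.096 tcp [0.5698 0.2095 0.2521] [ 0.4 -0.5  0.2] w 0.0426 R [[0.979, 0.204], [0.204, -0.979], [-0.002, 0.001]]
```

View pics/fin.png

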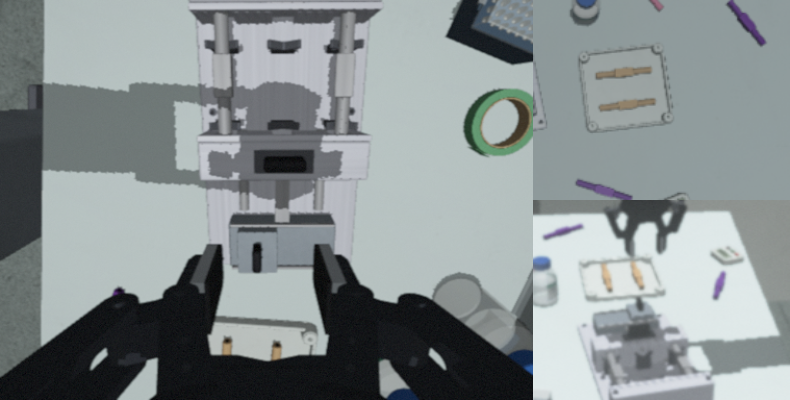

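Both bars are held between head and tailstock (squares at (222,74) and (344,74)), the catch is back over the button (258,250), and the blanks are in the tray. I'll run a numeric check, then hand in.

```bash
python3 - <<'E'
from h import *
m=np.load('w16.npy',allow_pickle=True).item(); k=512/533
for n,u,v,z in [('bar0',222.5,74,.059),('bar2',344.5,74,.059),('catchL',238,270,.0645),('catchR',277,270,.0645),('finback',284,172,.097)]:
    d=onz(m,u*k,v*k,z)[:2]-O; print(n,(d@ex).round(4),(d@ey).round(4))
job.close_job()
E
```

```text
bar0 -0.0596 0.0009
bar2 0.0581 0.0007
catchL -0.05 -0.2076
catchR -0.0058 -0.2076
finback -0.0009 -0.0873
the job is handed in; nothing more can be done
```

The changeover is done and handed in at about 47 s of the 208 s allowed; no verdict was reported back.

I slid the catch aside, pressed the button and the tailstock sprang back. Two blanks were present and both went into the white tray. Two steel bars were present; they went into lanes 0 and 2. I then pushed the tailstock home and slid the catch back over the button. I did not reach near the timer, the bottles or the pink and purple look-alikes.

Final checks:
- **Bars:** the last wrist picture puts them at x = -59.6 and +58.1 mm and y = about +1 mm in the fixture, within the 5 mm and 6 mm limits. I had no direct reading of their height; they seated in the V-supports on contact.
- **Tailstock:** it hit a hard stop at about 19 N and stayed home after I backed off, so I take it as latched. The button stood out in the picture taken before the catch covered it.
- **Catch:** it travelled about 55 mm and its centre now reads x = -27.9 mm, against -28 mm expected.
- **Blanks:** both are visible in the tray.
- **Gripper:** open and clear of everything.

The tail fin position read 3 to 4 mm off my earlier estimate (-87 against about -84 mm), which is about the accuracy of picking that dark edge by eye. No other check disagreed.

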